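Mount the sample wheel on the turntable and load it

TASK

Fit the sample wheel over the stud of the turntable and rest its hex nut (the large one) on the thread; start the nut by turning it back, anticlockwise, letting it ride up the thread until it drops in, then run it down clockwise, never forcing it, until it sits on the wheel's hub. Stand every round sample mount on the wheel, each inside an engraved ring of its own, and leave the other things on the bench where they are.

Things in the scene. Friction and masses are not known exactly. Their poses are not given: they have to be found in the camera images.
- stage: Fixed turntable: black square base 130 mm wide, 18 mm high, under a round aluminium table 128 mm in diameter, its top 40 mm above the bench; an upright steel stud in its middle. Origin: centre of its underside on the bench, z up. A micrometer knob, 38 mm long, sticks out low on one side.
- stud_seat (a point): Where the stud meets the table top, on the stud's axis, z up. The big nut set on the thread rests with its underside 30 to 38 mm above this point, by its angle. Turned anticlockwise (from above) it rides up to 38 mm, then, if let go, drops to 30; clockwise from there it goes down 16 mm a turn until it meets the hub at 20 mm. It stays put when let go; axial play 1.6 mm.
- stud_tip (a point): Top of the stud, on its axis, 63 mm above stud_seat. From below: shank 28 mm in diameter, then a right-handed thread with two starts half a turn apart (28 mm over the crests, root 20 mm, lead 16 mm a turn) that begins 53 mm above stud_seat, then a plain pilot point 20 mm in diameter, tapering to 14 mm at the tip.
- wheel: Loose aluminium sample wheel, 0.55 kg: flat disc 220 mm in diameter, 6 mm thick, with a round hub in the middle, 50 mm in diameter, whose top is 20 mm above the underside; hole through the hub 32 mm in diameter. It lies hub up. Origin: centre of its underside, z up. On the stud it rests on the table top.
- ring0 (a point): Centre of an engraved ring (33 mm inside, 37 mm outside) on the upper face of the wheel, 58 mm from its axis; five rings, 72 degrees apart
- ring1 (a point): Centre of an engraved ring (33 mm inside, 37 mm outside) on the upper face of the wheel, 58 mm from its axis; five rings, 72 degrees apart
- ring2 (a point): Centre of an engraved ring (33 mm inside, 37 mm outside) on the upper face of the wheel, 58 mm from its axis; five rings, 72 degrees apart
- ring3 (a point): Centre of an engraved ring (33 mm inside, 37 mm outside) on the upper face of the wheel, 58 mm from its axis; five rings, 72 degrees apart
- ring4 (a point): Centre of an engraved ring (33 mm inside, 37 mm outside) on the upper face of the wheel, 58 mm from its axis; five rings, 72 degrees apart
- nut: Large loose steel hex nut, 46 mm across flats, 53 mm over corners, 26 mm high, 0.20 kg; bore 31 mm with two short thread ribs, half a turn apart, 17 mm above its underside at their clockwise ends, 35 degrees long (2.6 mm of overlap with the stud's thread). Origin: centre of its underside, z up; a flat faces its own x axis, and one every 60 degrees from it. It lies flat on the mat.
- mount0: Round sample mount: black disc 30 mm in diameter, 14 mm high, with a glass window on top, 0.05 kg. Origin: centre of its underside, z up. Three to five of them are present (None: not there), on the rubber mat
- mount1: Round sample mount: black disc 30 mm in diameter, 14 mm high, with a glass window on top, 0.05 kg. Origin: centre of its underside, z up. Three to five of them are present (None: not there), on the rubber mat
- mount2: Round sample mount: black disc 30 mm in diameter, 14 mm high, with a glass window on top, 0.05 kg. Origin: centre of its underside, z up. Three to five of them are present (None: not there), on the rubber mat
- mount3: Round sample mount: black disc 30 mm in diameter, 14 mm high, with a glass window on top, 0.05 kg. Origin: centre of its underside, z up. Three to five of them are present (None: not there), on the rubber mat
- mount4: Round sample mount: black disc 30 mm in diameter, 14 mm high, with a glass window on top, 0.05 kg. Origin: centre of its underside, z up. Three to five of them are present (None: not there), on the rubber mat
- small_nut: Small steel hex nut, 30 mm across flats, 15 mm high, on the mat; not part of the job
- lens_post: Lens in a black ring on a steel post with a round foot 40 mm in diameter, 93 mm high; not part of the job. Origin: centre of its underside
- iris_post: Iris on a steel post with a round foot 40 mm in diameter, 80 mm high; not part of the job. Origin: centre of its underside
- driver: Screwdriver 160 mm long lying on the bench; not part of the job
- cuvette_box: White plastic box 70 x 50 x 30 mm; not part of the job. Origin: centre of its underside
- dropper: Small amber bottle 28 mm in diameter, 55 mm high; not part of the job. Origin: centre of its underside
- hex_key: Bent hex key of 4 mm, 70 mm long, lying on the bench; not part of the job
- mat: Thin fixed rubber mat 300 x 180 x 2 mm on which the nuts and the sample mounts lie at the start. Origin: centre of its underside

How it is judged (in metres and radians):
On the way, in this order (a step that is already met when the one before it is completed fails the run):
1. the wheel is on the stud, down on the table (horizontal distance between wheel and stud_seat below 0.004 m and z of wheel in the frame of stud_seat below 0.002 m and angle between wheel's own z axis and vertical below 0.05 rad), for 0.2 s.
2. the nut, borne by the thread, rides at its top (underside within 2 mm of the 38 mm from which it drops) (horizontal distance between nut and stud_seat below 0.0035 m and angle between nut's own z axis and vertical below 0.12 rad and z of nut in the frame of stud_seat between 0.036 and 0.04 m and contact force between nut and stage above 0.2 N), for 0.1 s.
3. the nut has dropped in (horizontal distance between nut and stud_seat below 0.0035 m and angle between nut's own z axis and vertical below 0.12 rad and z of nut in the frame of stud_seat below 0.032 m), for 0.1 s.
4. the nut has been run down onto the hub (horizontal distance between nut and stud_seat below 0.0035 m and angle between nut's own z axis and vertical below 0.12 rad and z of nut in the frame of stud_seat below 0.0218 m), for 0.2 s.
At the end, for the whole second after the job is handed in: Wheel down on the turntable (2 mm in height, 4 mm off axis); nut square on the thread, underside within 1.8 mm of the hub's top; every mount present flat on the wheel, its centre within 6 mm of a ring's centre, one to a ring; all released and at rest (all of step 1 and all of step 4 and z of nut in the frame of stud_seat above 0.018 m and angle between nut's own z axis and vertical below 0.06 rad and linear speed of each of nut, mount0, mount1, mount2, mount3, mount4 below 0.02 m/s and (horizontal distance between mount0 and ring0 below 0.006 m or horizontal distance between mount0 and ring1 below 0.006 m or horizontal distance between mount0 and ring2 below 0.006 m or horizontal distance between mount0 and ring3 below 0.006 m or horizontal distance between mount0 and ring4 below 0.006 m) and z of mount0 in the frame of wheel between 0.003 and 0.009 m and angle between each of mount0, mount1, mount2, mount3, mount4's own z axis and vertical below 0.15 rad and (horizontal distance between mount1 and ring0 below 0.006 m or horizontal distance between mount1 and ring1 below 0.006 m or horizontal distance between mount1 and ring2 below 0.006 m or horizontal distance between mount1 and ring3 below 0.006 m or horizontal distance between mount1 and ring4 below 0.006 m) and z of mount1 in the frame of wheel between 0.003 and 0.009 m and (horizontal distance between mount2 and ring0 below 0.006 m or horizontal distance between mount2 and ring1 below 0.006 m or horizontal distance between mount2 and ring2 below 0.006 m or horizontal distance between mount2 and ring3 below 0.006 m or horizontal distance between mount2 and ring4 below 0.006 m) and z of mount2 in the frame of wheel between 0.003 and 0.009 m and (horizontal distance between mount3 and ring0 below 0.006 m or horizontal distance between mount3 and ring1 below 0.006 m or horizontal distance between mount3 and ring2 below 0.006 m or horizontal distance between mount3 and ring3 below 0.006 m or horizontal distance between mount3 and ring4 below 0.006 m) and z of mount3 in the frame of wheel between 0.003 and 0.009 m and (horizontal distance between mount4 and ring0 below 0.006 m or horizontal distance between mount4 and ring1 below 0.006 m or horizontal distance between mount4 and ring2 below 0.006 m or horizontal distance between mount4 and ring3 below 0.006 m or horizontal distance between mount4 and ring4 below 0.006 m) and z of mount4 in the frame of wheel between 0.003 and 0.009 m); the robot touches nothing.
It fails at once if one of the other things on the bench was pushed more than 60 mm (distance of any of small_nut, lens_post, iris_post, driver, cuvette_box, dropper, hex_key from where it was at the start of the episode above 0.06 m).
It fails at once if the nut was forced on the stud (over 80 N) (contact force between nut and stage above 80 N).
It fails at once if a post or the bottle was knocked over (angle between any of lens_post, iris_post, dropper's own z axis and vertical above 0.8 rad).
Of mount0, mount1, mount2, mount3, mount4 only 3 to 5 are there at a start; the rules pass over those that are not, and their reading is None.
At some moment in a run one of mount0, mount1, mount2, mount3, mount4 may be knocked a few centimetres aside while the robot is not near it.
Once in a run the grip may slacken for a moment while it holds something.
It also fails if it takes over 208 s, if anything falls off the work surface, if the arm or the gripper's body presses on something with over 40 N, if the wrist force passes 120 N, or if a joint passes its speed limit or range.

ROBOT

A 6-joint arm with a two-finger parallel gripper is mounted at the origin on the work surface. World frame = base frame: x ahead of the robot, y to its left, z up, the work surface at z = 0. Lengths are in m, angles in degrees, forces in N, time in s.
With the tool pointing down it reaches from about 0.375 to 0.9 m from the base axis. Payload 3.1 kg.
Tool frame: the origin (TCP) lies on the centre line of the jaws, within the pads' length; the fingertips stand 22 mm ahead of it and the grasp point (between the pads) lies 3 mm ahead of it; y points along the fingers, z is the direction in which the jaws open and shut, and the axes are right-handed (so a half turn about y gives the same grasp; the last joint's range is limited). The gripper opens to 87 mm and grips with 3 to 60 N. Pads are 19 mm wide; open, the fingers measure 117 mm over their backs; the gripper's body (75 mm by 190 mm) begins 51 mm behind the grasp point.
Start: joints at [65.117, 30.224, 82.088, -0, 67.689, -10.227], TCP at [0.158, 0.605, 0.245] pointing down, gripper open.
Joint ranges: [-176.69, 176.69], [-43.24, 126.21], [12.49, 139.97], [-82, 262], [0, 151.66], [-163.58, 163.58]. Speed limits (degrees/s): [159.86, 159.86, 180, 180, 180, 180].

INTERFACE

Orientations are given as a 3x3 rotation matrix whose columns are the frame's x, y, z axes.
In Python, from rig import bot gives the robot as it stands.
- The arm moves only by the tool jog_arm, never from a script. Its argument "motion" is one flat list of numbers, 6 for each row, row after row: the shift along the tool's x, y, z in mm, then the turn, a rotation vector about the tool's x, y, z in degrees. A call has 1 to 20 rows; each row is the pose to reach, as a shift and turn from the pose commanded when the call began, along the tool's axes at that moment; what a row does not reach only later rows make up. A row lasts 1/8 s, in which the tool goes at most 62.5 mm and 10.7 degrees, less where a joint would pass 70% of its speed; a pose out of reach is approached as far as the arm can. A call with a gripper value outside its range is refused whole. "gripper" is the opening, from 0 (shut) to 1 (fully open), set as the call begins (left out, the last holds). The fingers move at their own pace and stop on an object; the grip force is fixed at half the most. Time passes only in rows, so rows that repeat a pose let the fingers close. It gives the time, the measured TCP pose, the force and the opening at its end, in the units of the state.
- bot.read_state(): the state, without advancing time (a new reading comes with each control period).
- bot.capture(name): name is "scene" or "top" or "wrist"; returns (picture, depth): 400x640x3 uint8, red, green, blue; 400x640 float32, m along the optical axis (not along the pixel's ray), 0 where there is no reading.
- bot.get_calibration(name): a dict with "mtx" (3x3 intrinsics, pixels), "k1" (the pictures are not rectified: a ray, as slopes to the right and down, at radius r is drawn at 1 + k1 r^2 times it, then the intrinsics apply), "pose" (4x4, takes a point from camera to world coordinates); the wrist camera has in their place "hand_eye" (4x4, takes a point from camera to tool coordinates, whose origin is the TCP and whose axes are the tool frame's). Camera axes: x right, y up, looking along -z (the intrinsics and any distortion apply to the point x, -y, -z); pixel columns grow to the right and rows downward; lengths in m; the calibration is good to about 2 mm. A picture is of the moment at which its call begins: read the wrist's pose just before it. get_calibration takes no time and is no camera call.
- bot.hand_in(): hands the job in, once; it reports no verdict.
The state is a dict: "time_s": time; "joint_positions": joint angles; "qvel": joint speeds; "tau": joint torques, N m; "position": TCP position; "tcp_rot": TCP orientation; "force": force on the tool from outside, world axes, zero at the start; "moment": the same for the moment, N m; "opening": opening from 0.0 (shut) to 1.0 (fully open).
Only numpy, scipy, OpenCV 4.12 (cv2) and the standard library are available. Lean on these libraries where they do the work, as an engineer would, in place of code of your own. Each camera call takes 0.05 s, during which the arm holds its last target.

## Working session

There is one attempt and no reset: what is moved stays moved. The work goes in short steps, Python scripts to look and compute and a tool call to move; the robot and the scene stay as the last step left them, time stands still between calls to the robot, and variables do not carry over. Pictures are saved under pics/ and viewed, and the job is handed in when it is done.

Besides the shell and the picture viewer there is one more tool, called after ">>>" as name(argument=value, ...) on one line, values as JSON. jog_arm: Moves the arm, as the interface text tells. Its arguments: {"type":"object","properties":{"motion":{"type":"array","items":{"type":"number"}},"gripper":{"type":"number"}},"required":["motion"]}

```bash
ls; mkdir -p pics
cat > h.py <<'E'
import numpy as np, cv2
from rig import bot
def snap(n,f):
    p,d=bot.capture(n); cv2.imwrite(f'pics/{f}.png',p[:,:,::-1]); np.save(f'pics/{f}_d.npy',d); return p,d
E
python3 - <<'E'
from h import *
s=bot.read_state(); print(s)
for n in ("scene","top","wrist"):
    snap(n,n+"0"); print(n,bot.get_calibration(n))
E
```

```text
pics
{'time_s': 0.0, 'joint_positions': array([ 6.51190294e+01,  3.02749782e+01,  8.21581103e+01, -2.91647004e-04,
        6.76885657e+01, -1.02262880e+01]), 'qvel': array([ 0.03692163,  0.03133078, -0.00701894,  0.06110264,  0.0145974 ,
       -0.04212078]), 'tau': array([-5.06797369e-04, -4.40056765e+01, -1.76588559e+01,  6.31462131e-02,
        5.83112868e-02, -1.72798445e-04]), 'position': array([0.1577846 , 0.6040348 , 0.24360477]), 'tcp_rot': array([[ 9.67468481e-01, -8.89058829e-04,  2.52990014e-01],
       [-2.52991302e-01, -1.92817278e-03,  9.67466631e-01],
       [-3.72326291e-04, -9.99997746e-01, -2.09037054e-03]]), 'force': array([-0.26162301,  0.46639814, -0.21958834]), 'moment': array([-0.02131673,  0.01003408,  0.01322973]), 'opening': 0.9992124468795918}
scene {'mtx': array([[418.87236907,   0.        , 317.71492661],
       [  0.        , 418.87236907, 197.45560117],
       [  0.        ,   0.        ,   1.        ]]), 'k1': -0.06282048599881201, 'pose': array([[-0.39405316, -0.53616404,  0.74649195,  1.28786884],
       [ 0.91902894, -0.23904249,  0.31343977,  0.313
[... 432 characters left out ...]
.01001864,  0.00186788],
       [-0.00765043,  0.09014558,  0.99589921,  0.91736145],
       [ 0.        ,  0.        ,  0.        ,  1.        ]])}
wrist {'mtx': array([[326.5267392 ,   0.        , 318.15500195],
       [  0.        , 326.5267392 , 195.10239888],
       [  0.        ,   0.        ,   1.        ]]), 'k1': -0.008341339065541893, 'hand_eye': array([[-1.93613242e-05, -9.66796896e-01, -2.55546008e-01,
        -7.04122374e-02],
       [ 7.35038635e-04,  2.55545926e-01, -9.66796638e-01,
        -1.40332760e-01],
       [ 9.99999730e-01, -2.06554652e-04,  7.05685363e-04,
         1.14658264e-04],
       [ 0.00000000e+00,  0.00000000e+00,  0.00000000e+00,
         1.00000000e+00]])}
```

View pics/top0.png

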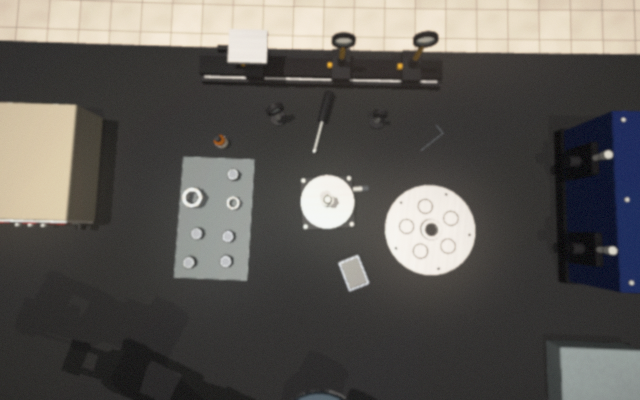

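View pics/scene0.png

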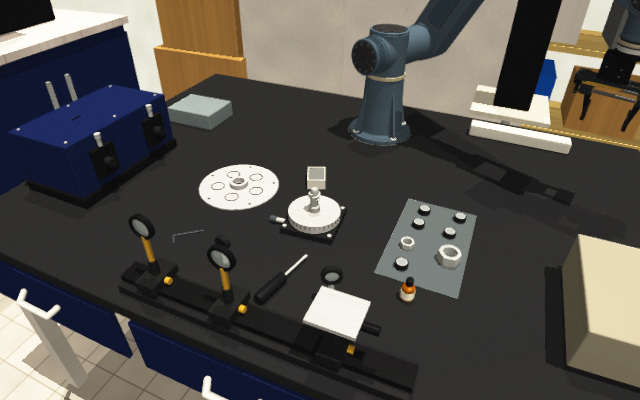

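View pics/wrist0.png

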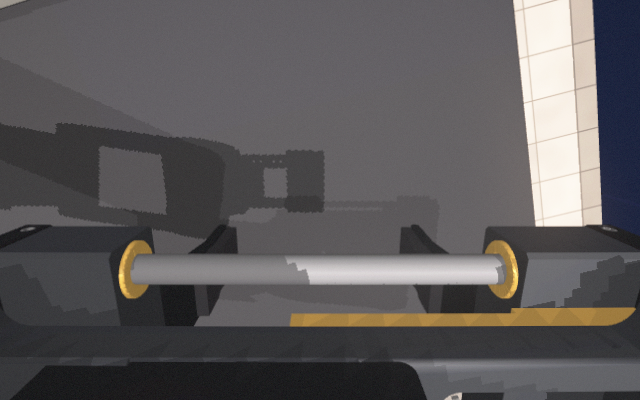

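```bash
cat >> h.py <<'E'
def unproj(n,uv,z,state=None):
    c=bot.get_calibration(n); K=c["mtx"]
    uv=np.atleast_2d(np.array(uv,float))
    k=c["k1"]
    P=cv2.undistortPoints(uv[:,None,:],K,np.array([k,0,0,0,0.]))[:,0]
    d=np.c_[P[:,0],-P[:,1],-np.ones(len(P))]
    if n=="wrist":
        T=np.eye(4);T[:3,:3]=state["tcp_rot"];T[:3,3]=state["position"]; T=T@c["hand_eye"]
    else: T=c["pose"]
    w=d@T[:3,:3].T; o=T[:3,3]
    t=(z-o[2])/w[:,2]
    return o+w*t[:,None]
def proj(n,X,state=None):
    c=bot.get_calibration(n)
    if n=="wrist":
        T=np.eye(4);T[:3,:3]=state["tcp_rot"];T[:3,3]=state["position"]; T=T@c["hand_eye"]
    else: T=c["pose"]
    p=(np.atleast_2d(X)-T[:3,3])@T[:3,:3]
    s=np.c_[p[:,0],-p[:,1]]/-p[:,2:3]; s=s*(1+c["k1"]*(s**2).sum(1,keepdims=True))
    return s@c["mtx"][:2,:2].T+c["mtx"][:2,2]
def crop(f,x0,y0,x1,y1,s,out):
    im=cv2.imread(f'pics/{f}.png')[y0:y1,x0:x1]; cv2.imwrite(f'pics/{out}.png',cv2.resize(im,None,fx=s,fy=s,interpolation=cv2.INTER_CUBIC))
E
python3 - <<'E'
from h import *
crop('top0',160,130,270,290,3.7,'c1'); crop('top0',290,140,490,290,4,'c2')
np.set_printoptions(precision=4,suppress=True)
for nm,uv,z in [("nut",(192,197),.028),("small",(233,202),.017),("m",(233,174),.016),("m",(196,233),.016),("m",(228,237),.016),("m",(189,262),.016),("m",(226,261),.016),("stage",(327,202),.04),("wheelc",(430,230),.006),("drop",(221,142),.05)]:
    print(nm,unproj("top",uv,z)[0])
E
```

```text
nut [0.5545 0.3224 0.028 ]
small [0.5457 0.2254 0.017 ]
m [0.615  0.2289 0.016 ]
m [0.4678 0.3118 0.016 ]
m [0.4601 0.2336 0.016 ]
m [0.3978 0.3245 0.016 ]
m [0.4024 0.2355 0.016 ]
stage [ 0.55   -0.0049  0.04  ]
wheelc [ 0.4903 -0.2593  0.006 ]
drop [0.6867 0.2527 0.05  ]
```

View pics/c1.png

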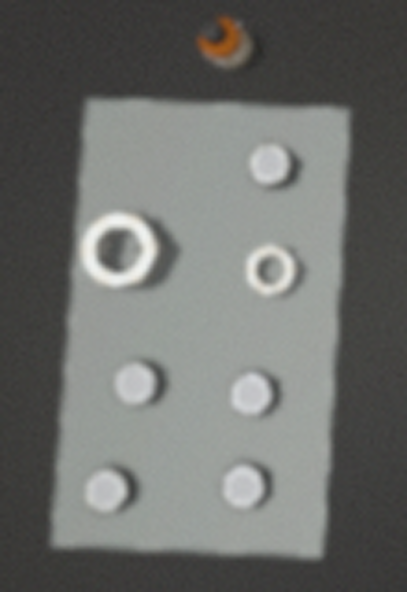

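View pics/c2.png

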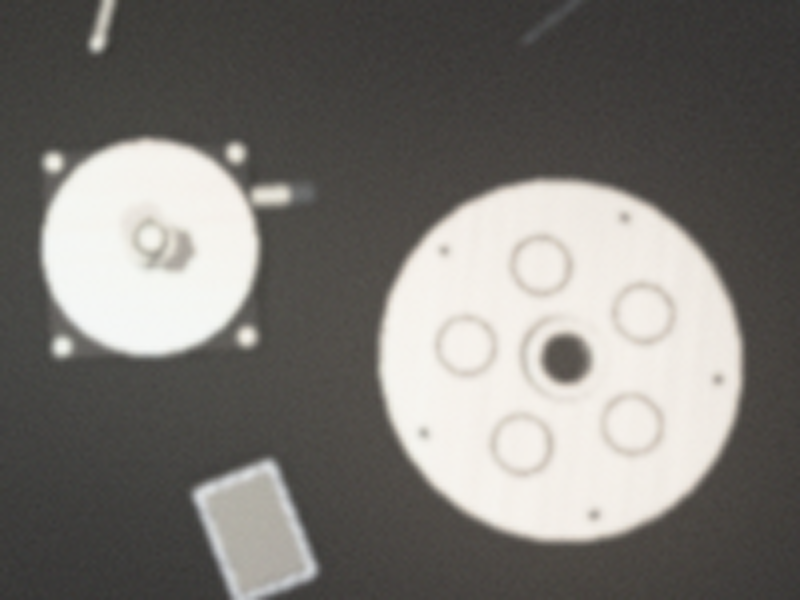

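```bash
cat >> h.py <<'E'
from scipy.spatial.transform import Rotation as Ro
def Rpsi(psi):
    c,s=np.cos(np.radians(psi)),np.sin(np.radians(psi))
    return np.array([[c,0,-s],[s,0,c],[0,-1,0.]])
def delta(targets,start=None):
    """targets list of (x,y,z,psi) ; prints tool rows"""
    s=bot.read_state(); R=s["tcp_rot"];p=s["position"]
    if start is not None: p=np.array(start[:3]);R=Rpsi(start[3])
    for t in targets:
        v=R.T@(np.array(t[:3])-p)*1000; r=Ro.from_matrix(R.T@Rpsi(t[3])).as_rotvec(degrees=True)
        print(np.round(v,1).tolist(),np.round(r,2).tolist(), "psi from",np.degrees(np.arctan2(R[1,0],R[0,0])).round(2))
np.set_printoptions(precision=4,suppress=True)
E
python3 - <<'E'
from h import *
print(Rpsi(-14.66))
delta([(.42,.27,.25,0),(.40,-.26,.25,0)],(.158,.605,.245,-14.655))
print(unproj("top",(327.6,201.75),.04),unproj("top",(327.5,199.25),.103),unproj("top",(430.25,230.25),.006))
E
```

```text
[[ 0.9674  0.      0.2531]
 [-0.2531  0.      0.9674]
 [ 0.     -1.      0.    ]]
[338.2, -5.0, -257.8] [0.0, -14.65, 0.0] psi from -14.65
[453.0, -5.0, -775.6] [0.0, -14.65, 0.0] psi from -14.65
[[ 0.5506 -0.0063  0.04  ]] [[ 0.5515 -0.0053  0.103 ]] [[ 0.4897 -0.2599  0.006 ]]
```

>>> jog_arm(motion=[338, -5, -258, 0, -14.65, 0, 338, -5, -258, 0, -14.65, 0, 338, -5, -258, 0, -14.65, 0, 338, -5, -258, 0, -14.65, 0, 338, -5, -258, 0, -14.65, 0, 338, -5, -258, 0, -14.65, 0, 338, -5, -258, 0, -14.65, 0, 453, -5, -775.6, 0, -14.65, 0, 453, -5, -775.6, 0, -14.65, 0, 453, -5, -775.6, 0, -14.65, 0, 453, -5, -775.6, 0, -14.65, 0, 453, -5, -775.6, 0, -14.65, 0, 453, -5, -775.6, 0, -14.65, 0, 453, -5, -775.6, 0, -14.65, 0, 453, -5, -775.6, 0, -14.65, 0, 453, -5, -775.6, 0, -14.65, 0, 453, -5, -775.6, 0, -14.65, 0, 453, -5, -775.6, 0, -14.65, 0])

```text
time_s: 2.4
position: [0.3996, -0.2591, 0.2492]
tcp_rot: [[1.0, -0.001, 0.0], [-0.0, 0.002, 1.0], [-0.001, -1.0, 0.002]]
force: [0.5, 0.3, 0.0]
opening: 1.0
```

Run:
```python
from h import *
s=bot.read_state(); print(s["time_s"],s["position"],s["joint_positions"])
snap("wrist","w1")
print(proj("wrist",[[.4897,-.2599,.006],[.55,-.006,.04],[.55,-.006,.103]],s))
```

```text
2.4 [ 0.3996 -0.2591  0.2492] [ -46.4569   18.4792  102.4598    0.0281   59.1815 -136.4624]
[[317.1428 240.7182]
 [526.39   297.5966]
 [564.0086 331.653 ]]
```

View pics/w1.png

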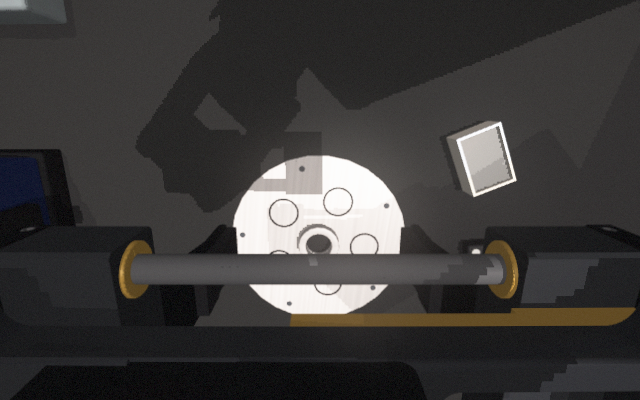

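>>> jog_arm(motion=[90, 50, -1, 0, 0, 0, 90, 50, -1, 0, 0, 0, 90, 50, -1, 0, 0, 0, 90, 50, -1, 0, 0, 0])

```text
time_s: 2.95
position: [0.4895, -0.2597, 0.1995]
tcp_rot: [[1.0, -0.001, -0.002], [0.002, 0.001, 1.0], [-0.001, -1.0, 0.001]]
force: [0.0, 0.5, 0.0]
opening: 0.998
```

Run:
```python
from h import *
s=bot.read_state(); print(s["time_s"],s["position"],s["joint_positions"])
snap("wrist","w2")
a=np.linspace(0,2*np.pi,9)[:-1]
print(proj("wrist",[[.4897,-.2599,.02],[.4897,-.2599,.006]],s))
```

```text
2.95 [ 0.4895 -0.2597  0.1995] [ -39.4962   28.1768   94.9287   -0.0121   56.9949 -129.5949]
[[317.7011 181.8802]
 [317.7116 178.9995]]
```

View pics/w2.png

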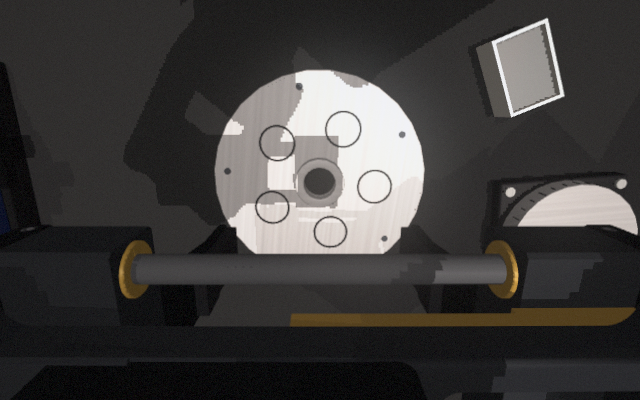

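Run:
```python
from h import *
crop('w2',200,60,440,260,3.2,'c3')
```

```text
(no output)
```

View pics/c3.png

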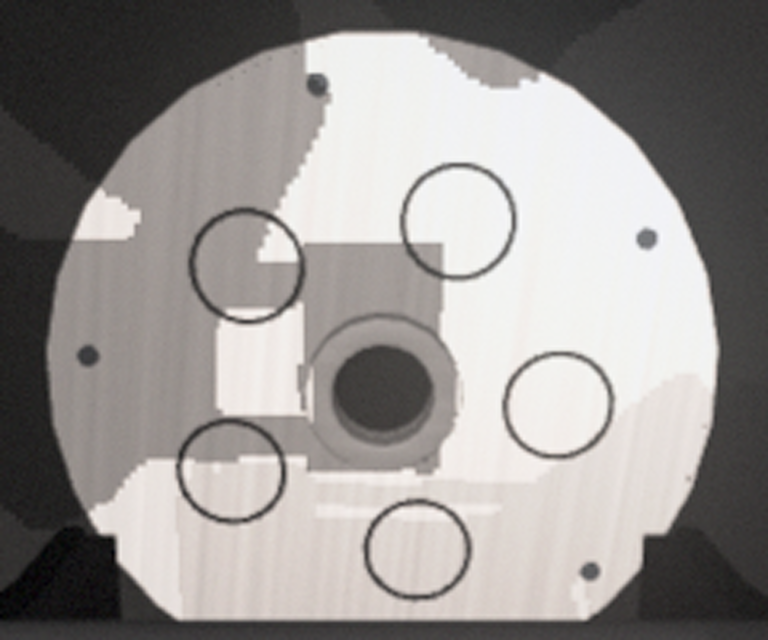

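Run:
```python
from h import *
s=bot.read_state()
p=np.array([(247,265),(458,221),(558,405),(417,549),(231,471)])/3.2+[200,60]-0.3
W=unproj("wrist",p,.006,s); print(W, W.mean(0), np.linalg.norm(W[:,:2]-W.mean(0)[:2],axis=1))
print(unproj("wrist",np.array([382,388])/3.2+[200,60]-.3,.02,s))
```

```text
[[ 0.452  -0.302   0.006 ]
 [ 0.4382 -0.2353  0.006 ]
 [ 0.4975 -0.2012  0.006 ]
 [ 0.548  -0.247   0.006 ]
 [ 0.5203 -0.3094  0.006 ]] [ 0.4912 -0.259   0.006 ] [0.0582 0.0581 0.0581 0.058  0.0583]
[[ 0.4888 -0.2591  0.02  ]]
```

>>> jog_arm(motion=[0.5, 60, 1, 0, 0, 0, 0.5, 120, 1, 0, 0, 0, 0.5, 150, 1, 0, 0, 0, 0.5, 168, 1, 0, 0, 0, 0.5, 168, 1, 0, 0, 0, 0.5, 168, 1, 0, 0, 0])

```text
time_s: 3.75
position: [0.4914, -0.2611, 0.033]
tcp_rot: [[1.0, 0.002, 0.0], [-0.0, -0.002, 1.0], [0.002, -1.0, -0.002]]
force: [0.1, 1.2, -0.2]
opening: 0.998
```

>>> jog_arm(motion=[0, 0, 0, 0, 0, 0, 0, 0, 0, 0, 0, 0, 0, 0, 0, 0, 0, 0, 0, 0, 0, 0, 0, 0, 0, 0, 0, 0, 0, 0, 0, 0, 0, 0, 0, 0], gripper=0.3)

```text
time_s: 4.5
position: [0.4904, -0.2597, 0.0316]
tcp_rot: [[1.0, -0.001, 0.001], [-0.001, 0.001, 1.0], [-0.001, -1.0, 0.001]]
force: [-0.2, 2.8, 3.7]
opening: 0.562
```

>>> jog_arm(motion=[0, 0, 0, 0, 0, 0, 0, 0, 0, 0, 0, 0, 0, -60, 0, 0, 0, 0, 0, -120, 0, 0, 0, 0, 0, -180, 0, 0, 0, 0, 0, -219, 0, 0, 0, 0, 60, -219, 253, 0, 0, 0, 60, -219, 253, 0, 0, 0, 60, -219, 253, 0, 0, 0, 60, -219, 253, 0, 0, 0, 60, -219, 253, 0, 0, 0, 60, -219, 253, 0, 0, 0, 60, -219, 253, 0, 0, 0], gripper=1)

```text
time_s: 6.12
position: [0.5505, -0.009, 0.2504]
tcp_rot: [[1.0, -0.0, 0.002], [-0.002, -0.001, 1.0], [-0.0, -1.0, -0.001]]
force: [-0.1, -1.0, -0.1]
opening: 0.997
```

Run:
```python
from h import *
s=bot.read_state(); print(s["time_s"],s["position"],s["joint_positions"])
snap("wrist","w3")
print(proj("wrist",[[.5506,-.0063,.04],[.5506,-.0063,.103]],s))
```

```text
6.125 [ 0.5505 -0.009   0.2504] [ -12.5384   24.0826   92.4615   -0.0526   63.4579 -102.4168]
[[320.6729 175.4947]
 [321.1061 189.1843]]
```

View pics/w3.png

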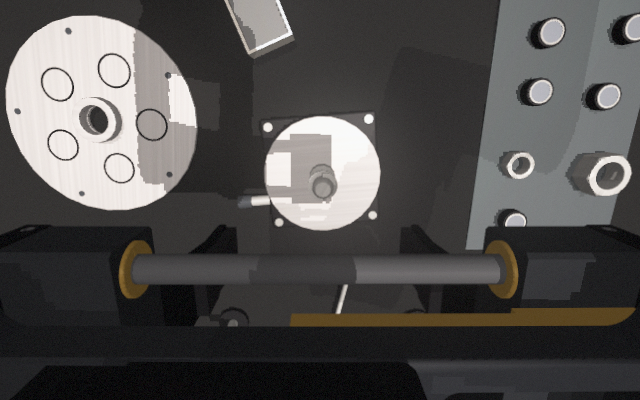

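Run:
```python
from h import *
crop('w3',250,105,400,240,4.4,'c4'); crop('w3',460,0,640,240,3,'c5')
```

```text
(no output)
```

View pics/c4.png

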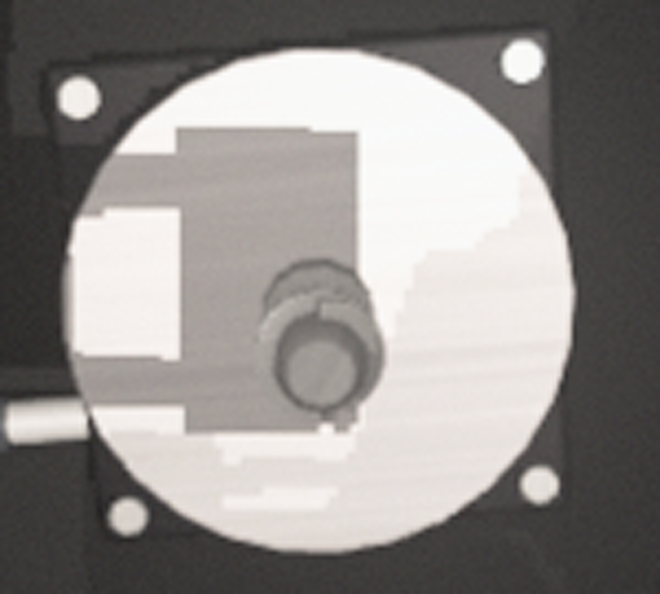

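View pics/c5.png

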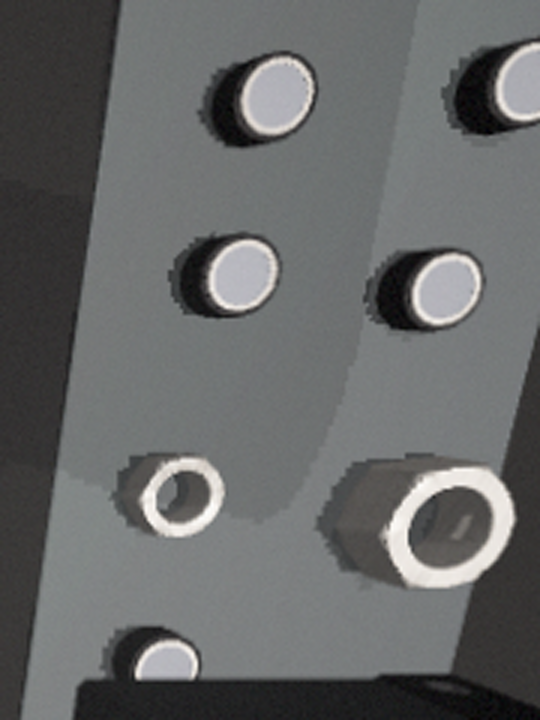

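Run:
```python
from h import *
s=bot.read_state()
p=np.array([(70,290),(575,293),(318,47),(322,552)])/4.4+[250,105]-.4
W=unproj("wrist",p,.04,s); print(W, (W[0,1]+W[1,1])/2,(W[2,0]+W[3,0])/2, W[1,1]-W[0,1],W[3,0]-W[2,0])
print(unproj("wrist",np.array([321,370])/4.4+[250,105]-.4,.103,s))
m=np.array([(278,95),(243,275),(447,289),(168,668)])/3+[460,0]-.3
print(unproj("wrist",m,.016,s))
print(unproj("wrist",np.array([182,497])/3+[460,0],.017,s),unproj("wrist",np.array([452,525])/3+[460,0],.028,s))
g=cv2.imread('pics/w3.png',0)
delta([(.49,-.26,.033,0)])
```

```text
[[ 0.5449 -0.0665  0.04  ]
 [ 0.546   0.0586  0.04  ]
 [ 0.4866 -0.0051  0.04  ]
 [ 0.6141 -0.004   0.04  ]] -0.003983240080492674 0.5503550174746394 0.1251070737531909 0.1275439924332024
[[ 0.5501 -0.0051  0.103 ]]
[[0.4012 0.2379 0.016 ]
 [0.4617 0.2357 0.016 ]
 [0.4665 0.3123 0.016 ]
 [0.6139 0.2311 0.016 ]]
[[0.544  0.2256 0.017 ]] [[0.553  0.3235 0.028 ]]
[-59.9, 217.6, -250.9] [0.03, -0.13, -0.01] psi from -0.13
```

>>> jog_arm(motion=[-60, 0, -253, 0, 0, 0, -60, 0, -253, 0, 0, 0, -60, 0, -253, 0, 0, 0, -60, 0, -253, 0, 0, 0, -60, 0, -253, 0, 0, 0, -60, 60, -253, 0, 0, 0, -60, 120, -253, 0, 0, 0, -60, 180, -253, 0, 0, 0, -60, 219, -253, 0, 0, 0, -60, 219, -253, 0, 0, 0, -60, 219, -253, 0, 0, 0])

```text
time_s: 7.55
position: [0.4903, -0.2605, 0.0314]
tcp_rot: [[1.0, -0.0, 0.001], [-0.001, 0.0, 1.0], [-0.0, -1.0, 0.0]]
force: [-0.6, -1.0, -0.2]
opening: 0.998
```

>>> jog_arm(motion=[0, 0, 0, 0, 0, 0, 0, 0, 0, 0, 0, 0, 0, 0, 0, 0, 0, 0, 0, 0, 0, 0, 0, 0, 0, 0, 0, 0, 0, 0, 0, 0, 0, 0, 0, 0], gripper=0)

```text
time_s: 8.3
position: [0.4906, -0.2601, 0.0316]
tcp_rot: [[1.0, -0.0, 0.001], [-0.001, 0.001, 1.0], [-0.0, -1.0, 0.001]]
force: [-0.4, 1.8, 1.2]
opening: 0.557
```

>>> jog_arm(motion=[0, -30, 0, 0, 0, 0, 0, -60, 0, 0, 0, 0, 0, -90, 0, 0, 0, 0, 0, -120, 0, 0, 0, 0, 0, -130, 0, 0, 0, 0, 0, -130, 0, 0, 0, 0, 0, -130, 0, 0, 0, 0])

```text
time_s: 9.18
position: [0.4897, -0.2596, 0.16]
tcp_rot: [[1.0, -0.003, 0.0], [-0.0, 0.002, 1.0], [-0.003, -1.0, 0.002]]
force: [0.0, 0.4, -4.9]
opening: 0.563
```

Run:
```python
from h import *
s=bot.read_state(); print(s["time_s"],s["position"],s["force"],s["moment"])
snap("wrist","w4")
crop('w4',140,0,500,270,2.2,'c6')
```

```text
9.175 [ 0.4897 -0.2596  0.16  ] [ 0.0439  0.3648 -4.9459] [ 0.0706  0.0056 -0.0292]
```

View pics/c6.png

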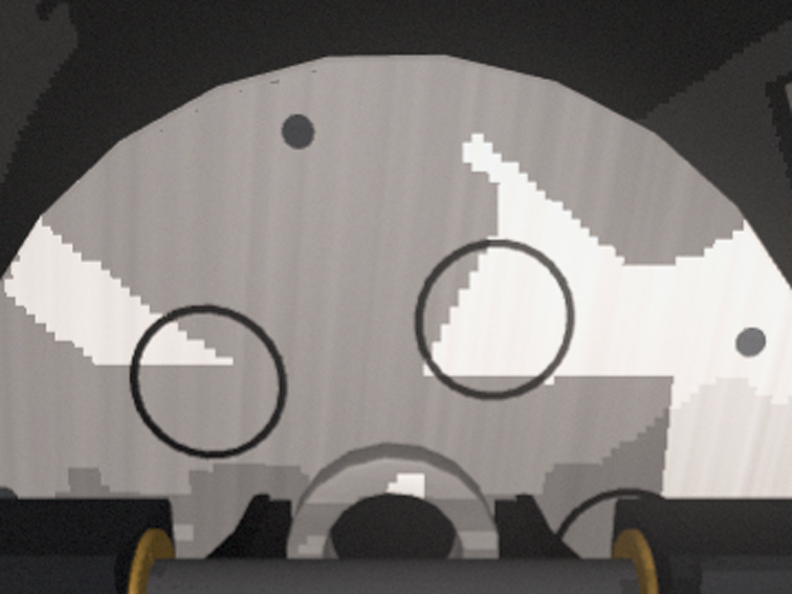

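Run:
```python
from h import *
s=bot.read_state()
m=np.array([(209,381),(495,319)])/2.2+[140,0]-.3
W=unproj("wrist",m,s["position"][2]-.0256,s)
rel=np.array([[.452,-.302],[.4382,-.2353]])-[.4912,-.259]
c=W[:,:2]-rel; print(c,c.mean(0)-s["position"][:2], np.linalg.norm(W[0]-W[1]),np.linalg.norm(rel[0]-rel[1]))
```

```text
[[ 0.4905 -0.2596]
 [ 0.4898 -0.2596]] [0.0004 0.0001] 0.0682089217114707 0.06811262731681988
```

>>> jog_arm(motion=[15, -10, 60, 0, 0, 0, 30, -10, 120, 0, 0, 0, 45, -10, 180, 0, 0, 0, 57, -10, 235, 0, 0, 0, 60, -10, 255, 0, 0, 0, 60, -10, 255, 0, 0, 0, 60, -10, 255, 0, 0, 0, 60, -10, 255, 0, 0, 0, 60, -10, 255, 0, 0, 0])

```text
time_s: 10.35
position: [0.5506, -0.0065, 0.1715]
tcp_rot: [[1.0, -0.0, 0.002], [-0.002, -0.0, 1.0], [-0.0, -1.0, -0.0]]
force: [-0.2, 0.6, -4.9]
opening: 0.561
```

Run:
```python
from h import *
s=bot.read_state(); print(s["time_s"],s["position"],s["force"],s["qvel"])
snap("scene","s1"); crop('s1',200,120,460,320,3,'c7')
s=bot.read_state(); print(s["time_s"],s["position"],s["force"])
delta([(.5502,-.005,.15,0)])
```

```text
10.35 [ 0.5506 -0.0065  0.1715] [-0.209   0.6004 -4.883 ] [ 0.4496 -0.1298 -0.0359  0.092   0.0175  0.0765]
10.4 [ 0.5506 -0.0063  0.1716] [ 0.3793 -0.6413 -4.4931]
[-0.4, 21.6, 1.3] [0.01, -0.1, 0.0] psi from -0.1
```

View pics/c7.png

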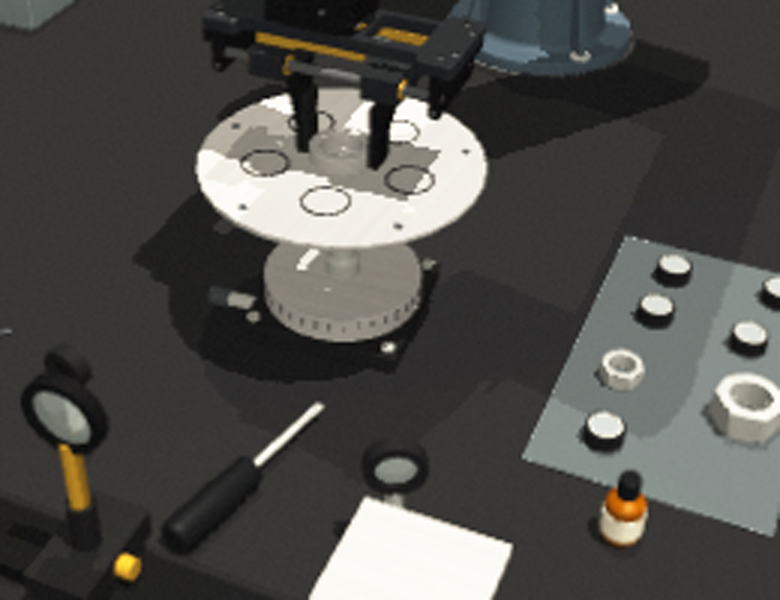

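>>> jog_arm(motion=[0, 20, 1.2, 0, 0, 0, 0, 40, 1.2, 0, 0, 0, 0, 50, 1.2, 0, 0, 0, 0, 60, 1.2, 0, 0, 0, 0, 66, 1.2, 0, 0, 0, 0, 70, 1.2, 0, 0, 0, 0, 70, 1.2, 0, 0, 0])

```text
time_s: 11.28
position: [0.5507, -0.0041, 0.1015]
tcp_rot: [[1.0, -0.0, 0.0], [-0.0, 0.0, 1.0], [-0.0, -1.0, 0.0]]
force: [0.4, -0.3, -4.7]
opening: 0.562
```

No contact. Lower the rest.

>>> jog_arm(motion=[0, 8, -0.5, 0, 0, 0, 0, 16, -0.5, 0, 0, 0, 0, 22, -0.5, 0, 0, 0, 0, 26, -0.5, 0, 0, 0, 0, 28, -0.5, 0, 0, 0, 0, 28.5, -0.5, 0, 0, 0, 0, 28.5, -0.5, 0, 0, 0])

```text
time_s: 12.15
position: [0.5508, -0.0047, 0.0732]
tcp_rot: [[1.0, 0.0, 0.0], [-0.0, -0.0, 1.0], [0.0, -1.0, -0.0]]
force: [-0.7, -0.4, -4.4]
opening: 0.559
```

>>> jog_arm(motion=[0, 1, 0, 0, 0, 0, 0, 1.5, 0, 0, 0, 0, 0, 1.5, 0, 0, 0, 0])

```text
time_s: 12.52
position: [0.5507, -0.0047, 0.0717]
tcp_rot: [[1.0, 0.0, 0.0], [-0.0, -0.0, 1.0], [0.0, -1.0, -0.0]]
force: [0.8, -0.5, -3.3]
opening: 0.565
```

>>> jog_arm(motion=[0, 0, 0, 0, 0, 0, 0, 0, 0, 0, 0, 0, 0, 0, 0, 0, 0, 0, 0, -30, 0, 0, 0, 0, 0, -80, 0, 0, 0, 0, 0, -130, 0, 0, 0, 0, 0, -178, 0, 0, 0, 0, 0, -178, 0, 0, 0, 0, 0, -178, 0, 0, 0, 0], gripper=1)

```text
time_s: 13.65
position: [0.55, -0.0045, 0.2493]
tcp_rot: [[1.0, -0.001, 0.0], [-0.0, 0.0, 1.0], [-0.001, -1.0, 0.0]]
force: [-1.6, -0.7, -0.7]
opening: 0.999
```

Run:
```python
from h import *
s=bot.read_state(); print(s["time_s"],s["position"],s["force"],s["qvel"],s["joint_positions"])
snap("wrist","w5"); crop('w5',180,60,460,260,2.8,'c8')
delta([(.5533,.323,.25,0)])
```

```text
13.65 [ 0.55   -0.0045  0.2493] [-1.5675 -0.6933 -0.7338] [ 0.0652  1.5817  1.1963  0.0773  0.0883 -0.0748] [ -12.1114   24.1264   92.5945   -0.0012   63.3134 -102.1052]
[3.6, -1.3, 327.5] [-0.03, -0.01, -0.14] psi from -0.01
```

View pics/c8.png

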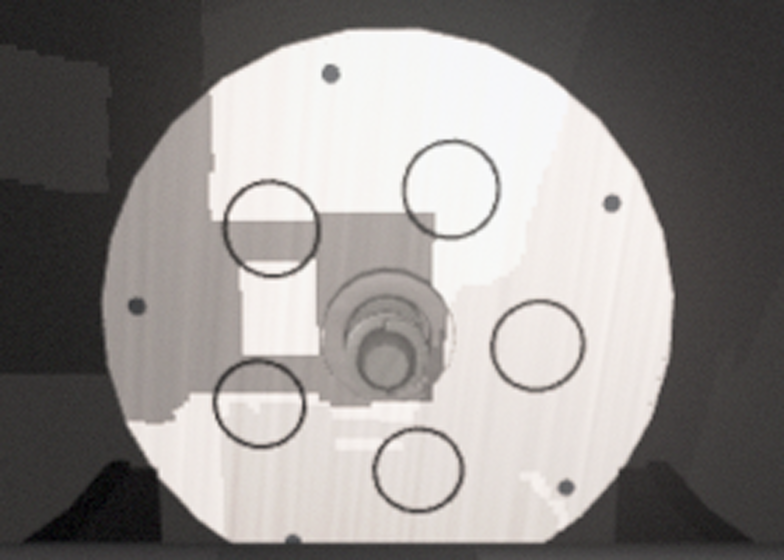

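Run:
```python
from h import *
s=bot.read_state()
p=np.array([(272,228),(451,189),(538,345),(418,470),(260,404)])/2.8+[180,60]-0.3
W=unproj("wrist",p,.046,s); print(W, W.mean(0), np.linalg.norm(W[:,:2]-W.mean(0)[:2],axis=1))
print(unproj("wrist",np.array([387,360])/2.8+[180,60]-.3,.103,s))
```

```text
[[ 0.5112 -0.0473  0.046 ]
 [ 0.497   0.019   0.046 ]
 [ 0.5558  0.0535  0.046 ]
 [ 0.6067  0.0078  0.046 ]
 [ 0.5793 -0.0541  0.046 ]] [ 0.55   -0.0042  0.046 ] [0.058  0.0579 0.058  0.058  0.0579]
[[ 0.548  -0.0045  0.103 ]]
```

>>> jog_arm(motion=[3.5, 0, 60, 0, 0, 0, 3.5, 0, 120, 0, 0, 0, 3.5, 0, 180, 0, 0, 0, 3.5, 0, 240, 0, 0, 0, 3.5, 0, 300, 0, 0, 0, 3.5, 0, 328, 0, 0, 0, 3.5, 0, 328, 0, 0, 0, 3.5, 0, 328, 0, 0, 0, 3.5, 0, 328, 0, 0, 0])

```text
time_s: 14.82
position: [0.5542, 0.3218, 0.2489]
tcp_rot: [[1.0, -0.001, 0.002], [-0.002, -0.001, 1.0], [-0.001, -1.0, -0.001]]
force: [-0.3, 0.4, 0.5]
opening: 0.999
```

Run:
```python
from h import *
s=bot.read_state(); print(s["time_s"],s["position"],s["qvel"],s["joint_positions"])
snap("wrist","w6"); crop('w6',220,90,420,240,4,'c9')
print(s["tcp_rot"])
```

```text
14.825 [0.5542 0.3218 0.2489] [-0.1305 -0.5    -0.4304  0.1884  0.0864  0.0928] [ 20.1804  31.2505  79.3288  -0.0206  69.5122 -69.7054]
[[ 1.     -0.0014  0.0019]
 [-0.0019 -0.0009  1.    ]
 [-0.0014 -1.     -0.0009]]
```

View pics/w6.png

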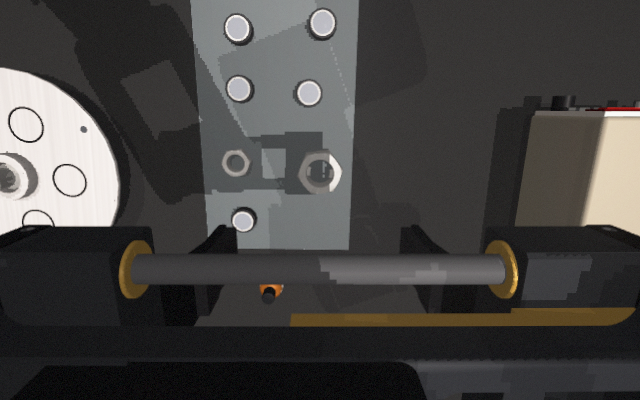

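View pics/c9.png

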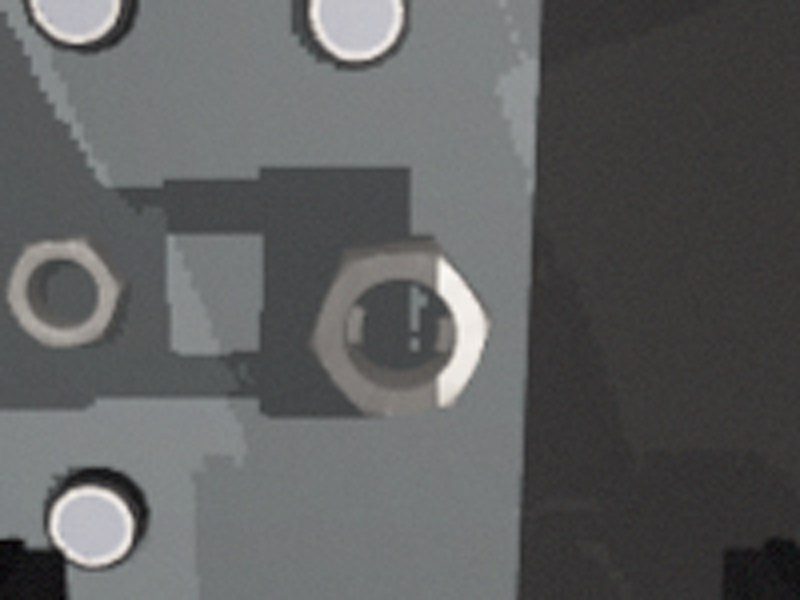

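Run:
```python
from h import *
s=bot.read_state()
p=np.array([(434,249),(489,325),(444,409),(364,415),(312,340),(352,252)])/4+[220,90]-.4
W=unproj("wrist",p,.028,s); c=W.mean(0); print(W,c)
v=W[:,:2]-c[:2]; print(np.linalg.norm(v,axis=1), np.degrees(np.arctan2(v[:,1],v[:,0]))%60)
ribs=unproj("wrist",np.array([(355,328),(446,328)])/4+[220,90]-.4,.02,s); print(ribs)
c[:]=c
delta([(c[0],c[1],.25,-145),(c[0],c[1],.027,-145)])
```

```text
[[0.5298 0.3329 0.028 ]
 [0.5511 0.3485 0.028 ]
 [0.5755 0.336  0.028 ]
 [0.5772 0.3132 0.028 ]
 [0.5553 0.2987 0.028 ]
 [0.5306 0.3102 0.028 ]] [0.5532 0.3232 0.028 ]
[0.0254 0.0253 0.0256 0.026  0.0246 0.0262] [37.6162 34.7639 29.9217 37.1647 34.8753 29.8983]
[[0.5534 0.3106 0.02  ]
 [0.5535 0.3367 0.02  ]]
[-1.1, -0.8, 1.3] [0.07, 144.89, 0.02] psi from -0.11
[-0.9, 222.2, 1.5] [0.07, 144.89, 0.02] psi from -0.11
```

>>> jog_arm(motion=[-1, 0, 1.3, 0, 10.4, 0, -1, 0, 1.3, 0, 20.8, 0, -1, 0, 1.3, 0, 31.2, 0, -1, 0, 1.3, 0, 41.6, 0, -1, 0, 1.3, 0, 52, 0, -1, 20, 1.3, 0, 62.4, 0, -1, 40, 1.3, 0, 72.8, 0, -1, 60, 1.3, 0, 83.2, 0, -1, 80, 1.3, 0, 93.6, 0, -1, 100, 1.3, 0, 104, 0, -1, 100, 1.3, 0, 114.4, 0, -1, 100, 1.3, 0, 124.8, 0, -1, 100, 1.3, 0, 135.2, 0, -1, 100, 1.3, 0, 146, 0, -1, 100, 1.3, 0, 146, 0, -1, 100, 1.3, 0, 146, 0, -1, 100, 1.3, 0, 146, 0])

```text
time_s: 17.0
position: [0.5533, 0.3244, 0.1496]
tcp_rot: [[-0.829, 0.0, 0.56], [-0.56, -0.0, -0.829], [-0.0, -1.0, 0.0]]
force: [0.3, 0.4, 0.3]
opening: 1.0
```

Run:
```python
from h import *
s=bot.read_state(); print(s["time_s"],s["position"],s["qvel"],s["joint_positions"])
snap("wrist","w7"); crop('w7',220,50,420,240,4,'c10')
print(s["tcp_rot"],proj("wrist",[.5532,.3232,.028],s))
```

```text
17.0 [0.5533 0.3244 0.1496] [ 0.1114  0.0688 -0.0072  0.0429  0.0075  0.4451] [20.4187 37.8747 84.3206 -0.002  57.8023 76.3653]
[[-0.8285  0.0001  0.56  ]
 [-0.56   -0.     -0.8285]
 [-0.     -1.      0.    ]] [[319.911 195.751]]
```

View pics/c10.png

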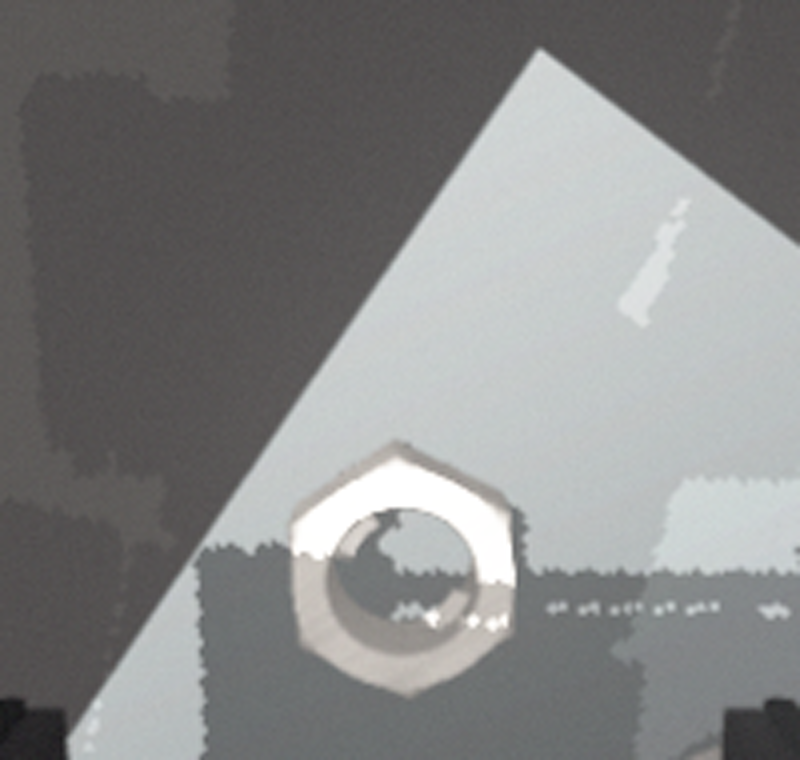

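Run:
```python
from h import *
s=bot.read_state()
p=np.array([(397,457),(513,510),(515,632),(409,692),(302,640),(291,524)])/4+[220,50]-.4
W=unproj("wrist",p,.028,s); c=W.mean(0); print(c)
v=W[:,:2]-c[:2]; a=np.degrees(np.arctan2(v[:,1],v[:,0]));print(np.linalg.norm(v,axis=1),a%60, (a%60).mean(), np.degrees(np.arctan2(s["tcp_rot"][1,0],s["tcp_rot"][0,0])))
delta([(c[0],c[1],.027,(a%60).mean()-180)])
```

```text
[0.5549 0.3237 0.028 ]
[0.0252 0.0263 0.0261 0.0252 0.0255 0.0259] [37.6077 36.7382 36.9507 36.3363 36.4143 38.1871] 37.03907018208985 -145.95678709308106
[-0.8, 122.6, 1.6] [-0.0, -3.0, -0.0] psi from -145.96
```

>>> jog_arm(motion=[-0.5, 40, 1, 0, -3, 0, -0.5, 80, 1, 0, -3, 0, -0.5, 105, 1, 0, -3, 0, -0.5, 118, 1, 0, -3, 0, -0.5, 122.5, 1, 0, -3, 0, -0.5, 122.5, 1, 0, -3, 0, -0.5, 122.5, 1, 0, -3, 0])

```text
time_s: 17.92
position: [0.555, 0.3244, 0.0282]
tcp_rot: [[-0.799, 0.002, 0.602], [-0.602, 0.001, -0.799], [-0.002, -1.0, 0.001]]
force: [0.8, 1.1, -0.2]
opening: 1.0
```

>>> jog_arm(motion=[0, 0, 0, 0, 0, 0, 0, 0, 0, 0, 0, 0, 0, 0, 0, 0, 0, 0, 0, 0, 0, 0, 0, 0, 0, 0, 0, 0, 0, 0, 0, 0, 0, 0, 0, 0], gripper=0)

```text
time_s: 18.68
position: [0.5542, 0.324, 0.027]
tcp_rot: [[-0.799, 0.0, 0.602], [-0.602, -0.0, -0.799], [0.0, -1.0, 0.0]]
force: [0.0, -0.2, -0.2]
opening: 0.527
```

>>> jog_arm(motion=[0, -30, 0, 0, 0, 0, 0, -80, 0, 0, 0, 0, 0, -130, 0, 0, 0, 0, 0, -143, 0, 0, 0, 0, 0, -143, 0, 0, 0, 0, 0, -143, 0, 0, 0, 0])

```text
time_s: 19.42
position: [0.5525, 0.3235, 0.1675]
tcp_rot: [[-0.799, -0.005, 0.602], [-0.602, -0.002, -0.799], [0.005, -1.0, -0.001]]
force: [-1.1, 0.2, -2.1]
opening: 0.526
```

Run:
```python
from h import *
s=bot.read_state(); print(s["time_s"],s["position"],s["force"],s["joint_positions"],s["opening"])
snap("wrist","w8"); crop('w8',220,150,420,300,4,'c11')
R,p=s["tcp_rot"],s["position"]
X=[p+R@np.array(q) for q in [(0,-.001,0),(.0268,-.001,0),(-.0268,-.001,0)]]
print(proj("wrist",X,s))
delta([(.5500,-.0048,.17,-143)])
```

```text
19.425 [0.5525 0.3235 0.1675] [-1.0952  0.2083 -2.1117] [20.3612 36.5909 83.5448  0.0011 60.1547 73.3701] 0.5263994811442652
[[319.1923 262.43  ]
 [319.1457 312.4099]
 [319.2429 207.6193]]
[199.6, -2.0, 260.7] [0.09, -0.01, 0.29] psi from -143.01
```

View pics/c11.png

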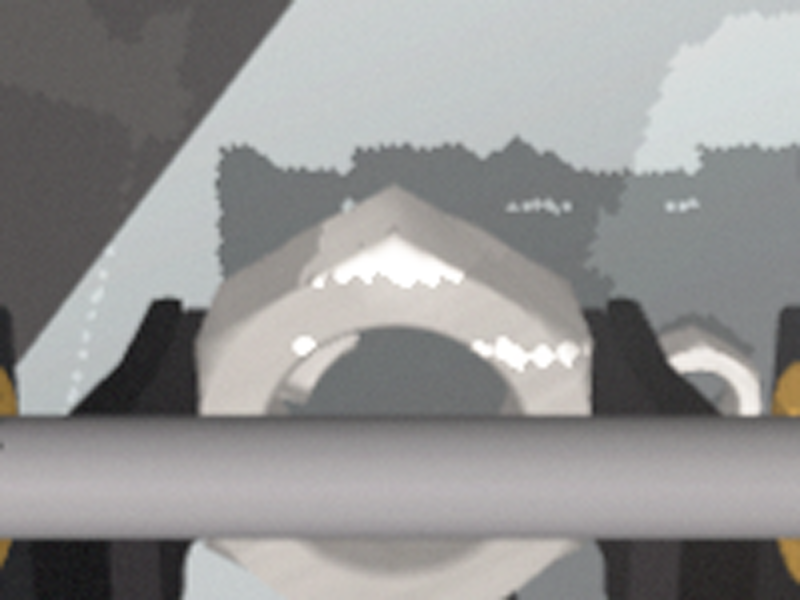

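>>> jog_arm(motion=[34, 0, 44, 0, 0, 0, 70, 0, 91, 0, 0, 0, 106, 0, 137, 0, 0, 0, 142, 0, 184, 0, 0, 0, 175, 0, 227, 0, 0, 0, 195, 0, 253, 0, 0, 0, 200.6, 0, 260.2, 0, 0, 0, 200.6, 0, 260.2, 0, 0, 0, 200.6, 0, 260.2, 0, 0, 0, 200.6, 0, 260.2, 0, 0, 0, 200.6, 0, 260.2, 0, 0, 0])

```text
time_s: 20.85
position: [0.5505, -0.0035, 0.1701]
tcp_rot: [[-0.798, 0.0, 0.603], [-0.603, 0.0, -0.798], [-0.0, -1.0, 0.0]]
force: [-0.1, -0.1, -2.1]
opening: 0.529
```

Run:
```python
from h import *
s=bot.read_state(); print(s["time_s"],s["position"],s["force"],s["joint_positions"],s["opening"])
snap("wrist","w9"); snap("scene","s2"); crop('s2',240,120,400,240,5,'c12')
s=bot.read_state(); print(s["time_s"],s["position"],s["force"],s["joint_positions"],s["opening"])
delta([(.5506,-.0044,.17,-143)])
```

```text
20.85 [ 0.5505 -0.0035  0.1701] [-0.1005 -0.1287 -2.0688] [-12.0003  30.3204  96.9996   0.0057  52.6754  40.92  ] 0.5290998901573999
20.95 [ 0.5505 -0.0039  0.1701] [-0.4283  0.6602 -1.2212] [-12.0359  30.3179  96.9964   0.0032  52.6749  40.9178] 0.5238186460007712
[0.3, 0.1, 0.5] [-0.01, 0.04, -0.01] psi from -142.96
```

View pics/c12.png

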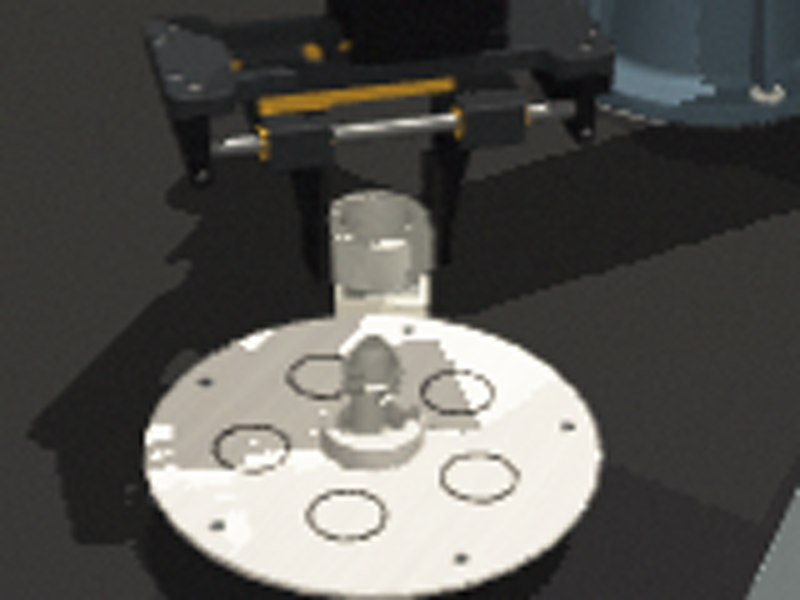

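View pics/w9.png

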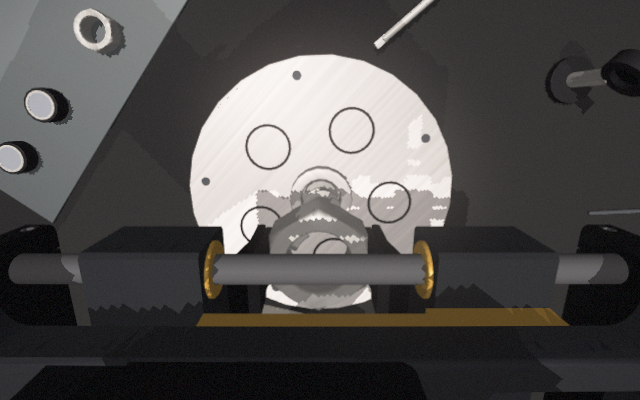

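Run:
```python
from h import *
crop('w9',240,150,400,270,5,'c13')
s=bot.read_state(); print(proj("wrist",[[.5502,-.0047,.103],[.5502,-.0047,.06],[.5502,-.0047,.093]],s))
```

```text
[[319.6033 216.9888]
 [319.39   199.5856]
 [319.5467 212.3765]]
```

View pics/c13.png

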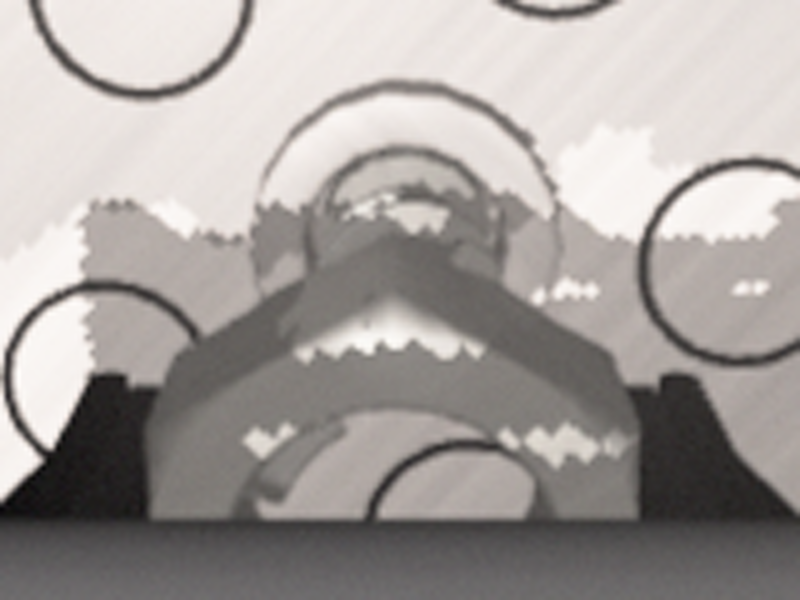

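>>> jog_arm(motion=[0.2, 20, 0.5, 0, 0, 0, 0.2, 40, 0.5, 0, 0, 0, 0.2, 50, 0.5, 0, 0, 0, 0.2, 55, 0.5, 0, 0, 0, 0.2, 55, 0.5, 0, 0, 0])

```text
time_s: 21.58
position: [0.5508, -0.0049, 0.1151]
tcp_rot: [[-0.799, 0.0, 0.602], [-0.602, -0.0, -0.799], [-0.0, -1.0, 0.0]]
force: [-0.1, -1.2, -1.7]
opening: 0.528
```

>>> jog_arm(motion=[0, 3, 0, 0, 0, 0, 0, 6, 0, 0, 0, 0, 0, 8, 0, 0, 0, 0, 0, 9, 0, 0, 0, 0, 0, 9, 0, 0, 0, 0])

```text
time_s: 22.2
position: [0.5506, -0.0049, 0.106]
tcp_rot: [[-0.799, -0.0, 0.602], [-0.602, 0.0, -0.799], [0.0, -1.0, -0.0]]
force: [0.3, -1.1, -2.3]
opening: 0.527
```

>>> jog_arm(motion=[0, 0.7, 0, 0, 0, 0, 0, 1.5, 0, 0, 0, 0, 0, 1.5, 0, 0, 0, 0])

```text
time_s: 22.58
position: [0.5506, -0.0049, 0.1045]
tcp_rot: [[-0.799, -0.0, 0.602], [-0.602, 0.0, -0.799], [0.0, -1.0, -0.0]]
force: [-0.1, -0.4, -2.8]
opening: 0.531
```

>>> jog_arm(motion=[0, 0.7, 0, 0, 0, 0, 0, 1.5, 0, 0, 0, 0, 0, 1.5, 0, 0, 0, 0])

```text
time_s: 22.95
position: [0.5506, -0.0049, 0.103]
tcp_rot: [[-0.799, -0.0, 0.602], [-0.602, 0.0, -0.799], [0.0, -1.0, -0.0]]
force: [-0.1, -0.1, -1.8]
opening: 0.523
```

>>> jog_arm(motion=[0, 0.5, 0, 0, 0, 0, 0, 1, 0, 0, 0, 0, 0, 1, 0, 0, 0, 0])

```text
time_s: 23.32
position: [0.5506, -0.0049, 0.102]
tcp_rot: [[-0.799, -0.0, 0.602], [-0.602, 0.0, -0.799], [0.0, -1.0, -0.0]]
force: [-0.5, 1.0, -1.9]
opening: 0.529
```

>>> jog_arm(motion=[0, 0.5, 0, 0, 0, 0, 0, 1, 0, 0, 0, 0, 0, 1, 0, 0, 0, 0])

```text
time_s: 23.7
position: [0.5506, -0.0049, 0.101]
tcp_rot: [[-0.799, -0.0, 0.602], [-0.602, 0.0, -0.799], [0.0, -1.0, -0.0]]
force: [0.0, -0.5, -2.3]
opening: 0.53
```

>>> jog_arm(motion=[0, 0.5, 0, 0, 0, 0, 0, 1, 0, 0, 0, 0, 0, 1, 0, 0, 0, 0])

```text
time_s: 24.08
position: [0.5506, -0.0049, 0.1]
tcp_rot: [[-0.799, -0.0, 0.602], [-0.602, 0.0, -0.799], [0.0, -1.0, -0.0]]
force: [-0.5, -0.1, -1.5]
opening: 0.524
```

>>> jog_arm(motion=[0, 0.5, 0, 0, 0, 0, 0, 1, 0, 0, 0, 0, 0, 1, 0, 0, 0, 0])

```text
time_s: 24.45
position: [0.5506, -0.0049, 0.099]
tcp_rot: [[-0.799, -0.0, 0.602], [-0.602, 0.0, -0.799], [0.0, -1.0, -0.0]]
force: [0.2, -0.1, -2.6]
opening: 0.522
```

>>> jog_arm(motion=[0, 0.5, 0, 0, 0, 0, 0, 1, 0, 0, 0, 0, 0, 1, 0, 0, 0, 0])

```text
time_s: 24.82
position: [0.5507, -0.0049, 0.098]
tcp_rot: [[-0.799, 0.0, 0.602], [-0.602, 0.0, -0.799], [-0.0, -1.0, 0.0]]
force: [0.5, 0.1, -1.9]
opening: 0.528
```

>>> jog_arm(motion=[0, 0.5, 0, 0, 0, 0, 0, 1, 0, 0, 0, 0, 0, 1, 0, 0, 0, 0])

```text
time_s: 25.2
position: [0.5507, -0.0049, 0.0976]
tcp_rot: [[-0.799, 0.0, 0.602], [-0.602, -0.0, -0.799], [-0.0, -1.0, 0.0]]
force: [-1.4, -0.5, 5.0]
opening: 0.528
```

>>> jog_arm(motion=[0, 0.5, 0, 0, 0, 0, 0, 1, 0, 0, 0, 0, 0, 1, 0, 0, 0, 0])

```text
time_s: 25.58
position: [0.5508, -0.005, 0.0974]
tcp_rot: [[-0.799, 0.001, 0.602], [-0.602, -0.0, -0.799], [-0.0, -1.0, 0.001]]
force: [-3.5, 0.4, 11.0]
opening: 0.528
```

>>> jog_arm(motion=[0, 0.5, 0, 0, 0, 0, 0, 1, 0, 0, 0, 0, 0, 1, 0, 0, 0, 0])

```text
time_s: 25.95
position: [0.5507, -0.0049, 0.0972]
tcp_rot: [[-0.799, 0.001, 0.602], [-0.602, -0.0, -0.799], [-0.001, -1.0, 0.001]]
force: [-4.4, 1.0, 17.5]
opening: 0.526
```

>>> jog_arm(motion=[0, -1.5, 0, 0, 0, 0, 0, -1.85, 0, 0, -8, 0, 0, -2.2, 0, 0, -16, 0, 0, -2.57, 0, 0, -24, 0, 0, -2.92, 0, 0, -32, 0, 0, -3.28, 0, 0, -40, 0, 0, -3.28, 0, 0, -40, 0])

```text
time_s: 26.82
position: [0.552, -0.0051, 0.0993]
tcp_rot: [[-0.224, 0.003, 0.975], [-0.975, -0.001, -0.224], [-0.0, -1.0, 0.004]]
force: [-0.1, -0.4, 5.8]
opening: 0.536
```

>>> jog_arm(motion=[0, -0.36, 0, 0, -8, 0, 0, -0.71, 0, 0, -16, 0, 0, -1.07, 0, 0, -24, 0, 0, -1.42, 0, 0, -32, 0, 0, -1.78, 0, 0, -40, 0, 0, -2.13, 0, 0, -48, 0, 0, -2.13, 0, 0, -48, 0])

```text
time_s: 27.7
position: [0.5518, -0.0052, 0.1012]
tcp_rot: [[0.573, 0.003, 0.82], [-0.82, -0.001, 0.573], [0.002, -1.0, 0.002]]
force: [0.2, -0.0, 5.9]
opening: 0.524
```

>>> jog_arm(motion=[0, -0.3, 0, 0, -6, 0, 0, -0.55, 0, 0, -12, 0, 0, -0.8, 0, 0, -18, 0, 0, -0.8, 0, 0, -18, 0, 0, -0.8, 0, 0, -18, 0])

```text
time_s: 28.32
position: [0.5515, -0.0053, 0.1016]
tcp_rot: [[0.797, 0.002, 0.604], [-0.604, -0.001, 0.797], [0.002, -1.0, 0.001]]
force: [0.3, -0.8, 5.1]
opening: 0.526
```

>>> jog_arm(motion=[0, -0.2, 0, 0, -4, 0, 0, -0.35, 0, 0, -8, 0, 0, -0.35, 0, 0, -8, 0])

```text
time_s: 28.7
position: [0.5513, -0.0059, 0.1017]
tcp_rot: [[0.874, 0.001, 0.487], [-0.487, -0.002, 0.874], [0.002, -1.0, -0.001]]
force: [0.2, -4.8, 2.9]
opening: 0.527
```

>>> jog_arm(motion=[0, -0.2, 0, 0, -4, 0, 0, -0.35, 0, 0, -8, 0, 0, -0.35, 0, 0, -8, 0])

```text
time_s: 29.08
position: [0.5501, -0.0046, 0.1012]
tcp_rot: [[0.933, -0.002, 0.361], [-0.361, 0.001, 0.933], [-0.002, -1.0, 0.0]]
force: [1.2, -0.7, -1.9]
opening: 0.521
```

>>> jog_arm(motion=[0, -0.1, 0, 0, -4, 0, 0, -0.2, 0, 0, -8, 0, 0, -0.2, 0, 0, -8, 0])

```text
time_s: 29.45
position: [0.55, -0.0047, 0.1015]
tcp_rot: [[0.974, -0.002, 0.228], [-0.228, 0.001, 0.974], [-0.002, -1.0, 0.0]]
force: [1.0, 0.2, -3.0]
opening: 0.524
```

>>> jog_arm(motion=[0, 1, 0, 0, 0, 0, 0, 2, 0, 0, 0, 0, 0, 3, 0, 0, 0, 0, 0, 3, 0, 0, 0, 0])

```text
time_s: 29.95
position: [0.5504, -0.0048, 0.099]
tcp_rot: [[0.974, -0.001, 0.225], [-0.225, 0.0, 0.974], [-0.001, -1.0, 0.0]]
force: [-0.7, 0.6, -1.8]
opening: 0.527
```

Freely going down; continue.

>>> jog_arm(motion=[0, 1, 0, 0, 0, 0, 0, 2, 0, 0, 0, 0, 0, 3, 0, 0, 0, 0, 0, 3, 0, 0, 0, 0])

```text
time_s: 30.45
position: [0.5506, -0.0049, 0.0961]
tcp_rot: [[0.974, -0.0, 0.225], [-0.225, 0.0, 0.974], [-0.0, -1.0, 0.0]]
force: [0.7, 0.5, -2.9]
opening: 0.528
```

>>> jog_arm(motion=[0, 1, 0, 0, 0, 0, 0, 1.5, 0, 0, 0, 0, 0, 1.5, 0, 0, 0, 0])

```text
time_s: 30.82
position: [0.5507, -0.0049, 0.0954]
tcp_rot: [[0.974, 0.001, 0.225], [-0.225, -0.0, 0.974], [0.001, -1.0, 0.0]]
force: [-1.6, -0.5, 4.5]
opening: 0.526
```

>>> jog_arm(motion=[0, -0.5, 0, 0, 0, 0, 0, -0.15, 0, 0, 8, 0, 0, 0.2, 0, 0, 16, 0, 0, 0.57, 0, 0, 24, 0, 0, 0.92, 0, 0, 32, 0, 0, 1.28, 0, 0, 40, 0, 0, 1.28, 0, 0, 40, 0])

```text
time_s: 31.7
position: [0.5512, -0.0048, 0.0936]
tcp_rot: [[0.603, 0.001, 0.798], [-0.798, -0.0, 0.603], [0.001, -1.0, 0.001]]
force: [0.5, 1.0, 3.6]
opening: 0.527
```

>>> jog_arm(motion=[0, 0.36, 0, 0, 8, 0, 0, 0.71, 0, 0, 16, 0, 0, 1.07, 0, 0, 24, 0, 0, 1.42, 0, 0, 32, 0, 0, 1.78, 0, 0, 40, 0, 0, 2.13, 0, 0, 48, 0, 0, 2.5, 0, 0, 56, 0, 0, 2.84, 0, 0, 64, 0, 0, 3.2, 0, 0, 72, 0, 0, 3.55, 0, 0, 80, 0, 0, 3.55, 0, 0, 80, 0])

```text
time_s: 33.08
position: [0.5506, -0.0049, 0.09]
tcp_rot: [[-0.68, -0.0, 0.733], [-0.733, 0.0, -0.68], [-0.0, -1.0, -0.0]]
force: [-1.5, 0.9, 4.0]
opening: 0.526
```

>>> jog_arm(motion=[0, 0.36, 0, 0, 8, 0, 0, 0.71, 0, 0, 16, 0, 0, 1.07, 0, 0, 24, 0, 0, 1.42, 0, 0, 32, 0, 0, 1.78, 0, 0, 40, 0, 0, 2.13, 0, 0, 48, 0, 0, 2.5, 0, 0, 56, 0, 0, 2.84, 0, 0, 64, 0, 0, 3.2, 0, 0, 72, 0, 0, 3.55, 0, 0, 80, 0, 0, 3.55, 0, 0, 80, 0])

```text
time_s: 34.45
position: [0.5508, -0.0052, 0.0858]
tcp_rot: [[-0.841, 0.0, -0.541], [0.541, -0.0, -0.841], [-0.0, -1.0, 0.0]]
force: [0.4, -0.7, -1.1]
opening: 0.526
```

>>> jog_arm(motion=[0, 0.36, 0, 0, 8, 0, 0, 0.71, 0, 0, 16, 0, 0, 0.71, 0, 0, 16, 0])

```text
time_s: 34.83
position: [0.5504, -0.0051, 0.0851]
tcp_rot: [[-0.66, -0.001, -0.751], [0.751, -0.0, -0.66], [0.0, -1.0, 0.001]]
force: [0.4, -0.2, -2.3]
opening: 0.53
```

Run:
```python
from h import *
s=bot.read_state(); print(s["time_s"],s["position"],s["force"],s["moment"],s["joint_positions"],s["opening"])
snap("scene","s3"); crop('s3',240,120,400,240,5,'c14')
snap("wrist","w10"); crop('w10',200,120,440,300,3.3,'c15')
```

```text
34.825 [ 0.5504 -0.0051  0.0851] [ 0.3522 -0.1658 -2.279 ] [0.0204 0.1102 0.0137] [-12.1557  38.1567 100.0304  -0.0159  41.8559 126.5713] 0.5295962362559042
```

View pics/c14.png

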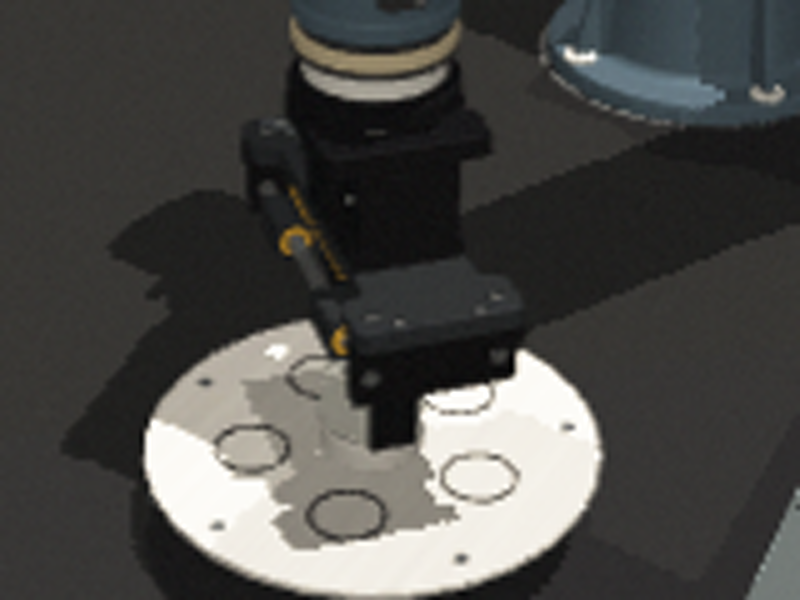

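View pics/c15.png

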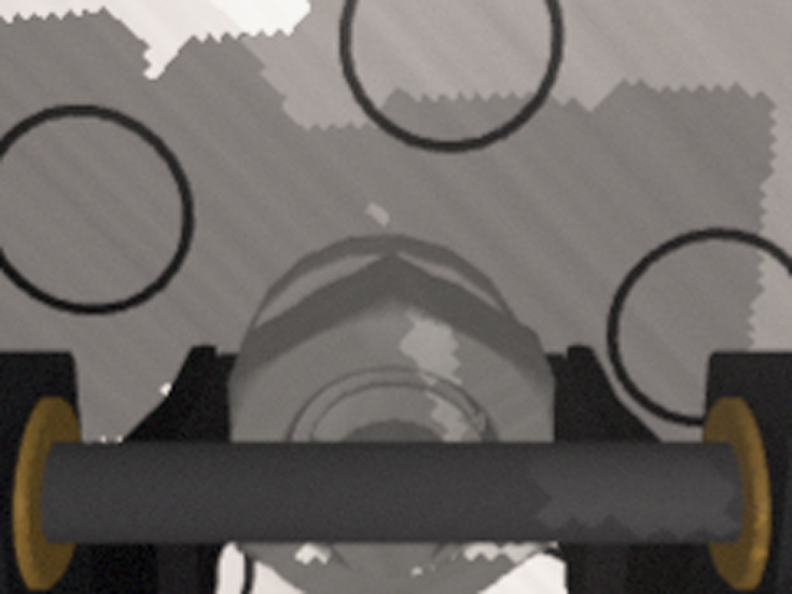

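>>> jog_arm(motion=[0, 0.4, 0, 0, 8, 0, 0, 0.8, 0, 0, 16, 0, 0, 0.8, 0, 0, 16, 0])

```text
time_s: 35.3
position: [0.5509, -0.005, 0.085]
tcp_rot: [[-0.426, 0.001, -0.905], [0.905, -0.0, -0.426], [-0.0, -1.0, -0.0]]
force: [0.3, -0.5, 0.9]
opening: 0.52
```

>>> jog_arm(motion=[0, 0.5, 0, 0, 4, 0, 0, 0.8, 0, 0, 8, 0, 0, 0.8, 0, 0, 8, 0])

```text
time_s: 35.67
position: [0.5513, -0.0053, 0.085]
tcp_rot: [[-0.296, 0.002, -0.955], [0.955, -0.001, -0.296], [-0.001, -1.0, -0.001]]
force: [-1.2, -1.3, 5.3]
opening: 0.53
```

>>> jog_arm(motion=[0, 0, 0, 0, 0, 0, 0, -1, 0, 0, 0, 0, 0, -1, 0, 0, 0, 0, 0, -1, 0, 0, 0, 0, 0, -30, 0, 0, 0, 0, 0, -80, 0, 0, 0, 0, 0, -130, 0, 0, 0, 0, 0, -160, 0, 0, 0, 0, 0, -160, 0, 0, 0, 0, 0, -160, 0, 0, 0, 0], gripper=1)

```text
time_s: 36.92
position: [0.5497, -0.0047, 0.2429]
tcp_rot: [[-0.292, -0.002, -0.956], [0.956, 0.001, -0.292], [0.001, -1.0, 0.002]]
force: [-0.7, -0.6, -0.7]
opening: 1.002
```

Run:
```python
from h import *
s=bot.read_state(); print(s["time_s"],s["position"],s["force"],s["joint_positions"],s["opening"])
snap("scene","s4"); crop('s4',240,120,400,240,5,'c16')
p,d=snap("wrist","w11"); crop('w11',200,60,440,260,3.3,'c17')
s=bot.read_state()
q=proj("wrist",[[.5505,-.0048,.066+.02],[.5505,-.0048,.06]],s); print(q)
```

```text
36.925 [ 0.5497 -0.0047  0.2429] [-0.6783 -0.641  -0.7293] [-12.1422  24.5948  92.9943   0.0032  62.5433 150.8532] 1.0017469573712772
[[315.7907 184.984 ]
 [315.8489 179.0945]]
```

View pics/c16.png

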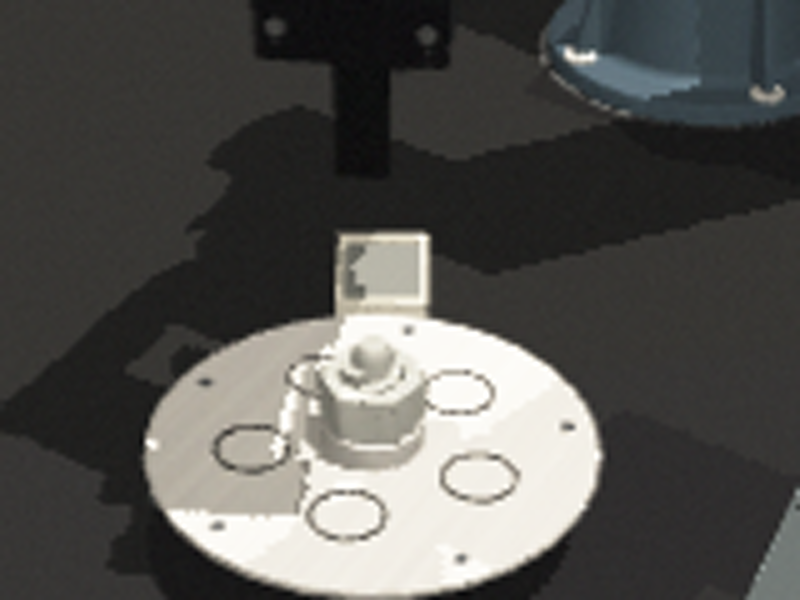

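View pics/c17.png

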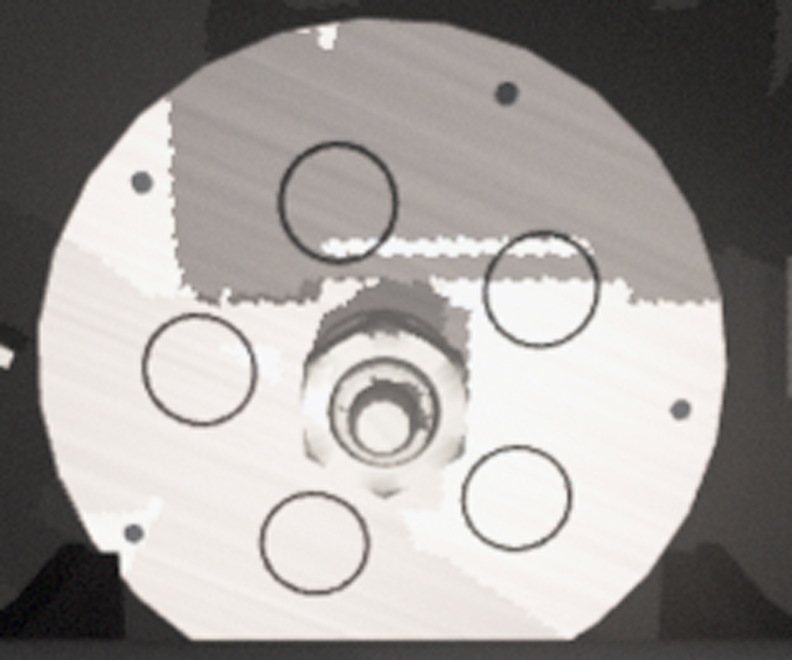

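Run:
```python
from h import *
s=bot.read_state()
p=np.array([(338,202),(541,289),(517,498),(315,543),(200,370)])/3.3+[200,60]-.3
W=unproj("wrist",p,.046,s);c=W.mean(0); v=W[:,:2]-c[:2]
print(W,c,np.linalg.norm(v,axis=1)); a=np.degrees(np.arctan2(v[:,1],v[:,0])); print(a)
print("nut/tip",unproj("wrist",np.array([383,425])/3.3+[200,60]-.3,.103,s))
print(s["position"], np.degrees(np.arctan2(s["tcp_rot"][1,0],s["tcp_rot"][0,0])))
delta([(.49,.27,.30,-180),(.49,.27,.30,-107)])
```

```text
[[ 0.5802 -0.0551  0.046 ]
 [ 0.5124 -0.0482  0.046 ]
 [ 0.4976  0.0186  0.046 ]
 [ 0.5566  0.0529  0.046 ]
 [ 0.6075  0.0076  0.046 ]] [ 0.5509 -0.0048  0.046 ] [0.0582 0.058  0.0582 0.058  0.0579]
[ -59.7158 -131.6002  156.2109   84.3057   12.3633]
nut/tip [[ 0.5507 -0.0056  0.103 ]]
[ 0.5495 -0.0047  0.2422] 106.99640602032545
[280.2, -57.4, -23.2] [-0.1, -73.0, 0.22] psi from 107.0
[280.2, -57.4, -23.2] [0.06, -146.0, 0.29] psi from 107.0
```

>>> jog_arm(motion=[40, -15, -3, 0, -10.6, 0, 90, -15, -7, 0, -21.2, 0, 140, -15, -11, 0, -31.8, 0, 190, -15, -15, 0, -42.4, 0, 240, -15, -19, 0, -53, 0, 280.6, -15, -22.5, 0, -63.6, 0, 280.6, -15, -22.5, 0, -74.2, 0, 280.6, -15, -22.5, 0, -84.8, 0, 280.6, -15, -22.5, 0, -95.4, 0, 280.6, -15, -22.5, 0, -106, 0, 280.6, -15, -22.5, 0, -116.6, 0, 280.6, -15, -22.5, 0, -127.2, 0, 280.6, -15, -22.5, 0, -137.8, 0, 280.6, -15, -22.5, 0, -148.4, 0, 280.6, -15, -22.5, 0, -158, 0, 280.6, -15, -22.5, 0, -158, 0, 280.6, -15, -22.5, 0, -158, 0, 280.6, -15, -22.5, 0, -158, 0], gripper=0.55)

```text
time_s: 39.28
position: [0.4901, 0.2699, 0.2586]
tcp_rot: [[-0.089, -0.001, 0.996], [-0.996, -0.0, -0.089], [0.0, -1.0, -0.001]]
force: [-0.7, -0.1, -0.7]
opening: 0.549
```

Run:
```python
from h import *
s=bot.read_state(); print(s["time_s"],s["position"],s["qvel"],s["joint_positions"],s["opening"],np.degrees(np.arctan2(s["tcp_rot"][1,0],s["tcp_rot"][0,0])))
snap("wrist","w12")
print(proj("wrist",[[.6139,.2311,.016],[.4665,.3123,.016],[.4617,.2357,.016],[.398,.3245,.016],[.401,.2379,.016]],s))
```

```text
39.275 [0.4901 0.2699 0.2586] [-0.0089 -0.2464 -0.1266 -0.1631 -0.0355 -0.2757] [17.4024 24.225  90.6678  0.0006 65.1477 22.4871] 0.5494748621219345 -95.08501998730493
[[423.7713 191.8636]
 [295.5571 135.0258]
 [298.3219 198.8887]
 [235.3992 129.7055]
 [248.6885 201.3774]]
```

View pics/w12.png

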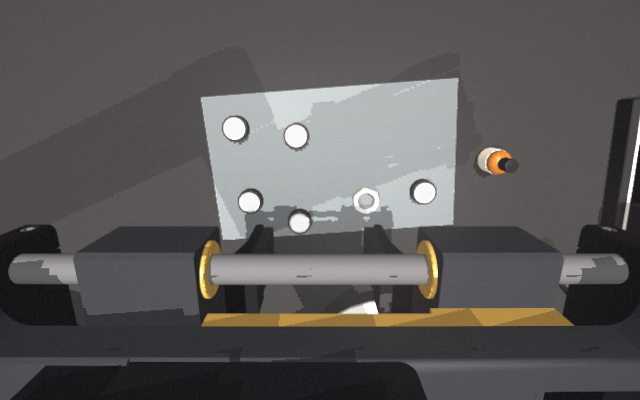

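Run:
```python
from h import *
s=bot.read_state()
crop('w12',210,100,450,240,3.3,'c18')
print(unproj("wrist",[(424,192),(296,136),(300,222),(234.5,128),(250,201)],.016,s))
```

```text
[[0.6143 0.2309 0.016 ]
 [0.467  0.3112 0.016 ]
 [0.4608 0.2059 0.016 ]
 [0.3973 0.3265 0.016 ]
 [0.4027 0.2382 0.016 ]]
```

View pics/c18.png

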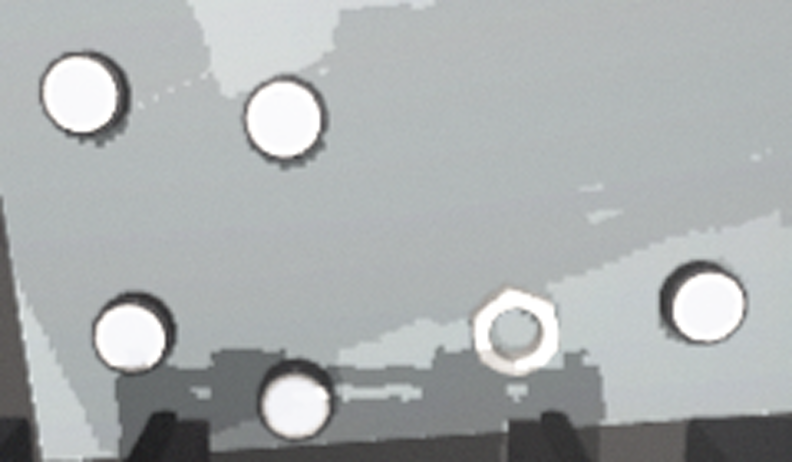

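>>> jog_arm(motion=[14, 0, 60, 0, 0, 0, 27, 20, 115, 0, 0, 0, 27.8, 70, 127, 0, 0, 0, 27.8, 130, 127, 0, 0, 0, 27.8, 190, 127, 0, 0, 0, 27.8, 220, 127, 0, 0, 0, 27.8, 231.5, 127, 0, 0, 0, 27.8, 231.5, 127, 0, 0, 0, 27.8, 231.5, 127, 0, 0, 0])

```text
time_s: 40.45
position: [0.6157, 0.2315, 0.0293]
tcp_rot: [[-0.087, 0.004, 0.996], [-0.996, 0.001, -0.087], [-0.001, -1.0, 0.003]]
force: [0.4, -0.7, 0.8]
opening: 0.554
```

>>> jog_arm(motion=[0, 0, 0, 0, 0, 0, 0, 0, 0, 0, 0, 0, 0, 0, 0, 0, 0, 0, 0, 0, 0, 0, 0, 0], gripper=0)

```text
time_s: 40.95
position: [0.6147, 0.2313, 0.0282]
tcp_rot: [[-0.087, 0.001, 0.996], [-0.996, 0.0, -0.087], [-0.0, -1.0, 0.001]]
force: [-0.1, 0.5, 3.9]
opening: 0.333
```

>>> jog_arm(motion=[0, -40, 0, 0, 0, 0, 0, -100, 0, 0, 0, 0, 0, -150, 0, 0, 0, 0, 30, -162, -1, 0, 0, 0, 90, -162, -3, 0, 0, 0, 150, -162, -5, 0, 0, 0, 210, -162, -7, 0, 0, 0, 265, -162, -9, 0, 0, 0, 287.8, -162, -10, 0, 0, 0, 287.8, -162, -10, 0, 0, 0, 287.8, -162, -10, 0, 0, 0, 287.8, -162, -10, 0, 0, 0])

```text
time_s: 42.45
position: [0.5791, -0.0532, 0.1894]
tcp_rot: [[-0.086, -0.0, 0.996], [-0.996, 0.0, -0.086], [-0.0, -1.0, -0.0]]
force: [-0.0, 0.2, -0.7]
opening: 0.335
```

Run:
```python
from h import *
s=bot.read_state(); print(s["time_s"],s["position"],s["qvel"],s["opening"],s["force"])
snap("wrist","w13")
print(proj("wrist",[[.5798,-.0546,.046],[.5118,-.0478,.046]],s))
delta([(.5798,-.0546,.0725,-95)])
```

```text
42.45 [ 0.5791 -0.0532  0.1894] [ 0.2119 -0.0848 -0.1062 -0.2026 -0.0006  0.0014] 0.3346737130770968 [-0.0153  0.1656 -0.7105]
[[319.9486 190.82  ]
 [243.6745 189.7509]]
[1.4, 116.9, 0.8] [0.01, 0.11, -0.01] psi from -94.89
```

View pics/w13.png

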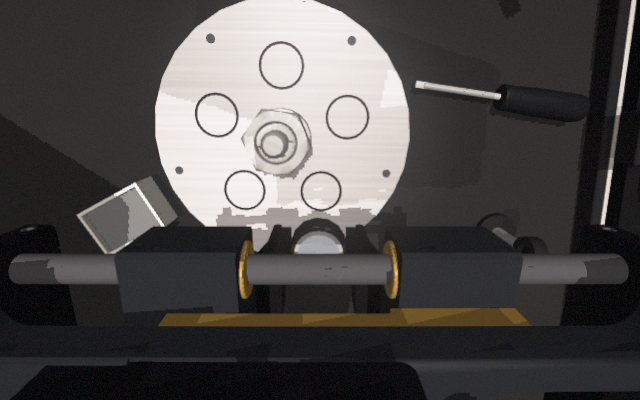

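>>> jog_arm(motion=[1, 50, 1, 0, 0, 0, 1, 90, 1, 0, 0, 0, 1, 108, 1, 0, 0, 0, 1, 115, 1, 0, 0, 0, 1, 117, 1, 0, 0, 0, 1, 117, 1, 0, 0, 0])

```text
time_s: 43.25
position: [0.581, -0.0559, 0.0736]
tcp_rot: [[-0.087, 0.002, 0.996], [-0.996, -0.001, -0.087], [0.0, -1.0, 0.002]]
force: [-0.1, 0.4, -0.9]
opening: 0.332
```

>>> jog_arm(motion=[0, 0, 0, 0, 0, 0, 0, 0, 0, 0, 0, 0, 0, 0, 0, 0, 0, 0], gripper=0.55)

```text
time_s: 43.62
position: [0.5803, -0.0558, 0.0729]
tcp_rot: [[-0.087, 0.001, 0.996], [-0.996, -0.0, -0.087], [0.0, -1.0, 0.001]]
force: [0.1, 0.4, 0.1]
opening: 0.53
```

>>> jog_arm(motion=[0, -40, 0, 0, 0, 0, 0, -90, 0, 0, 0, 0, 0, -117, 0, 0, 0, 0, -50, -117, -20, 0, 0, 0, -105, -117, -43, 0, 0, 0, -160, -117, -65, 0, 0, 0, -215, -117, -87, 0, 0, 0, -270, -117, -110, 0, 0, 0, -320, -117, -130, 0, 0, 0, -350, -117, -142, 0, 0, 0, -356, -90, -144.5, 0, 0, 0, -356, -40, -144.5, 0, 0, 0, -356, 10, -144.5, 0, 0, 0, -356, 35, -144.5, 0, 0, 0, -356, 45.5, -144.5, 0, 0, 0, -356, 45.5, -144.5, 0, 0, 0, -356, 45.5, -144.5, 0, 0, 0])

```text
time_s: 45.75
position: [0.4681, 0.3119, 0.0282]
tcp_rot: [[-0.087, 0.002, 0.996], [-0.996, 0.001, -0.087], [-0.001, -1.0, 0.002]]
force: [-0.0, 0.3, -0.2]
opening: 0.55
```

Run:
```python
from h import *
s=bot.read_state(); print(s["time_s"],s["position"])
snap("top","t1"); crop('t1',160,130,370,290,3.7,'c19')
```

```text
45.75 [0.4681 0.3119 0.0282]
```

View pics/c19.png

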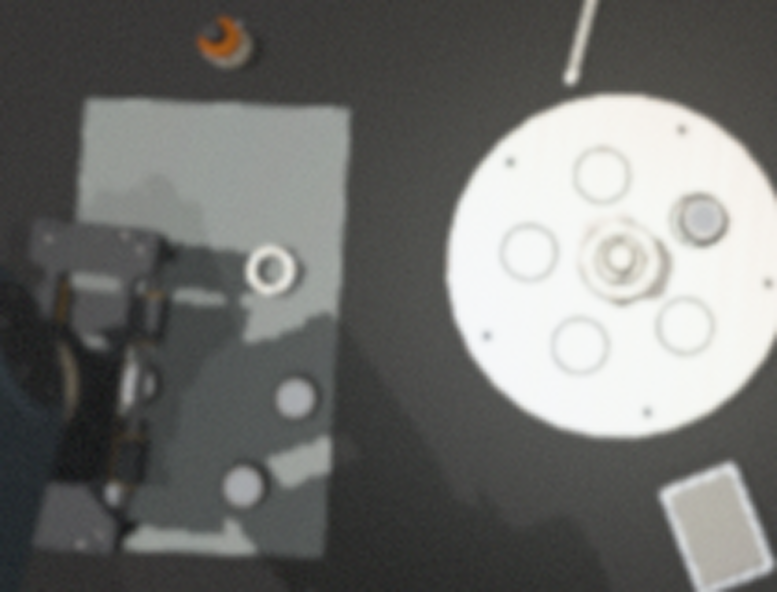

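>>> jog_arm(motion=[0, 0, 0, 0, 0, 0, 0, 0, 0, 0, 0, 0, 0, 0, 0, 0, 0, 0, 0, 0, 0, 0, 0, 0], gripper=0)

```text
time_s: 46.3
position: [0.4674, 0.3116, 0.0274]
tcp_rot: [[-0.087, 0.001, 0.996], [-0.996, 0.0, -0.087], [-0.0, -1.0, 0.001]]
force: [-0.1, 0.1, 3.4]
opening: 0.327
```

>>> jog_arm(motion=[0, -40, 0, 0, 0, 0, 0, -100, 0, 0, 0, 0, 0, -150, 0, 0, 0, 0, 30, -162, 6, 0, 0, 0, 90, -162, 19, 0, 0, 0, 150, -162, 32, 0, 0, 0, 210, -162, 45, 0, 0, 0, 270, -162, 57, 0, 0, 0, 325, -162, 69, 0, 0, 0, 354, -162, 75.5, 0, 0, 0, 354, -162, 75.5, 0, 0, 0, 354, -162, 75.5, 0, 0, 0, 354, -162, 75.5, 0, 0, 0])

```text
time_s: 47.92
position: [0.511, -0.0463, 0.1888]
tcp_rot: [[-0.086, -0.001, 0.996], [-0.996, 0.001, -0.086], [-0.0, -1.0, -0.001]]
force: [0.1, 0.4, -1.0]
opening: 0.33
```

Run:
```python
from h import *
s=bot.read_state(); print(s["time_s"],s["position"],s["opening"])
delta([(.5118,-.0478,.0727,-95)])
```

```text
47.925 [ 0.511  -0.0463  0.1888] 0.3298267602573383
[1.5, 116.1, 1.1] [0.05, 0.09, -0.03] psi from -94.91
```

>>> jog_arm(motion=[0.6, 50, 0.6, 0, 0, 0, 0.6, 90, 0.6, 0, 0, 0, 0.6, 108, 0.6, 0, 0, 0, 0.6, 115, 0.6, 0, 0, 0, 0.6, 117, 0.6, 0, 0, 0, 0.6, 117, 0.6, 0, 0, 0])

```text
time_s: 48.68
position: [0.5126, -0.0482, 0.0727]
tcp_rot: [[-0.087, 0.001, 0.996], [-0.996, -0.0, -0.087], [0.0, -1.0, 0.002]]
force: [0.4, -1.0, -0.2]
opening: 0.335
```

>>> jog_arm(motion=[0, 0, 0, 0, 0, 0, 0, 0, 0, 0, 0, 0, 0, 0, 0, 0, 0, 0], gripper=0.55)

```text
time_s: 49.05
position: [0.5123, -0.0485, 0.0723]
tcp_rot: [[-0.087, 0.001, 0.996], [-0.996, -0.0, -0.087], [0.0, -1.0, 0.001]]
force: [0.4, 0.3, -0.5]
opening: 0.529
```

>>> jog_arm(motion=[0, -40, 0, 0, 0, 0, 0, -90, 0, 0, 0, 0, 0, -117, 0, 0, 0, 0, -50, -117, -20, 0, 0, 0, -105, -117, -43, 0, 0, 0, -160, -117, -65, 0, 0, 0, -215, -117, -87, 0, 0, 0, -270, -117, -110, 0, 0, 0, -320, -117, -130, 0, 0, 0, -355, -117, -144, 0, 0, 0, -362.3, -90, -146.7, 0, 0, 0, -362.3, -40, -146.7, 0, 0, 0, -362.3, 10, -146.7, 0, 0, 0, -362.3, 35, -146.7, 0, 0, 0, -362.3, 45, -146.7, 0, 0, 0, -362.3, 45, -146.7, 0, 0, 0, -362.3, 45, -146.7, 0, 0, 0])

```text
time_s: 51.18
position: [0.3983, 0.3258, 0.0281]
tcp_rot: [[-0.087, 0.002, 0.996], [-0.996, 0.001, -0.087], [-0.001, -1.0, 0.002]]
force: [0.2, 0.1, 0.5]
opening: 0.552
```

>>> jog_arm(motion=[0, 0, 0, 0, 0, 0, 0, 0, 0, 0, 0, 0, 0, 0, 0, 0, 0, 0, 0, 0, 0, 0, 0, 0], gripper=0)

```text
time_s: 51.68
position: [0.3978, 0.3255, 0.0275]
tcp_rot: [[-0.087, 0.001, 0.996], [-0.996, 0.0, -0.087], [-0.0, -1.0, 0.001]]
force: [-0.8, 0.3, 5.3]
opening: 0.33
```

>>> jog_arm(motion=[0, -40, 0, 0, 0, 0, 0, -100, 0, 0, 0, 0, 0, -150, 0, 0, 0, 0, 30, -162, 21, 0, 0, 0, 78, -162, 55, 0, 0, 0, 127, -162, 89, 0, 0, 0, 175, -162, 123, 0, 0, 0, 223, -162, 157, 0, 0, 0, 257.4, -162, 181.5, 0, 0, 0, 257.4, -162, 181.5, 0, 0, 0, 257.4, -162, 181.5, 0, 0, 0, 257.4, -162, 181.5, 0, 0, 0])

```text
time_s: 53.18
position: [0.5547, 0.0544, 0.1887]
tcp_rot: [[-0.086, -0.002, 0.996], [-0.996, 0.0, -0.086], [-0.0, -1.0, -0.002]]
force: [0.1, 0.9, -0.4]
opening: 0.331
```

Run:
```python
from h import *
s=bot.read_state(); print(s["time_s"],s["position"],s["opening"])
snap("wrist","w14")
print(proj("wrist",[[.5562,.0532,.046]],s))
delta([(.5562,.0532,.0717,-95)])
```

```text
53.175 [0.5547 0.0544 0.1887] 0.3310140075576464
[[321.0906 190.6886]]
[1.1, 117.1, 1.5] [0.06, 0.1, -0.01] psi from -94.9
```

View pics/w14.png

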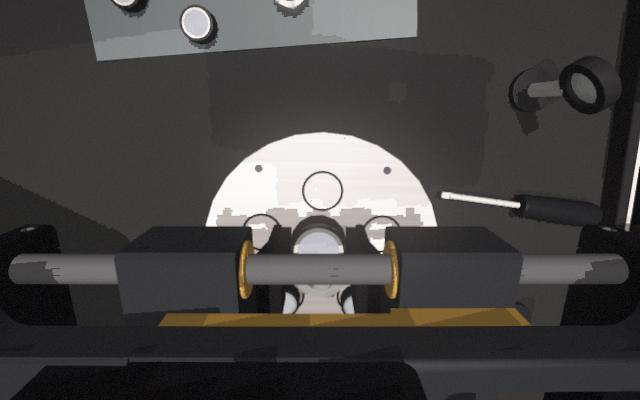

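Ring D shows at (322,191), as predicted; the mount is held at (318,245). Lower.

>>> jog_arm(motion=[0.6, 50, 1, 0, 0, 0, 0.6, 90, 1, 0, 0, 0, 0.6, 108, 1, 0, 0, 0, 0.6, 115, 1, 0, 0, 0, 0.6, 117, 1, 0, 0, 0, 0.6, 117, 1, 0, 0, 0])

```text
time_s: 53.98
position: [0.5574, 0.0527, 0.0728]
tcp_rot: [[-0.087, 0.002, 0.996], [-0.996, -0.0, -0.087], [0.0, -1.0, 0.002]]
force: [-0.4, -0.1, 0.0]
opening: 0.331
```

>>> jog_arm(motion=[0, 0, 0, 0, 0, 0, 0, 0, 0, 0, 0, 0, 0, 0, 0, 0, 0, 0], gripper=0.55)

```text
time_s: 54.35
position: [0.557, 0.0524, 0.0724]
tcp_rot: [[-0.087, 0.001, 0.996], [-0.996, -0.0, -0.087], [0.0, -1.0, 0.001]]
force: [0.7, -0.6, -0.1]
opening: 0.527
```

>>> jog_arm(motion=[0, -40, 0, 0, 0, 0, 0, -90, 0, 0, 0, 0, -5, -127, 0, 0, -10, 0, -40, -137, -33, 0, -20, 0, -80, -147, -70, 0, -30, 0, -120, -147, -105, 0, -40, 0, -147, -147, -130, 0, -50, 0, -147, -147, -130, 0, -60, 0, -147, -147, -130, 0, -70, 0, -147, -147, -130, 0, -80, 0, -147, -147, -130, 0, -90, 0, -147, -147, -130, 0, -95, 0, -147, -147, -130, 0, -95, 0, -147, -147, -130, 0, -95, 0, -147, -147, -130, 0, -95, 0])

```text
time_s: 56.22
position: [0.4401, 0.2102, 0.219]
tcp_rot: [[1.0, 0.0, 0.001], [-0.001, 0.0, 1.0], [0.0, -1.0, 0.0]]
force: [-0.7, 0.1, -0.6]
opening: 0.552
```

Run:
```python
from h import *
s=bot.read_state(); print(s["time_s"],s["position"],s["opening"],s["joint_positions"])
snap("wrist","w15")
print(proj("wrist",[[.4608,.2059,.016],[.4025,.2382,.016]],s))
```

```text
56.225 [0.4401 0.2102 0.219 ] 0.5517478814855435 [ 12.3729  21.8434 103.0203   0.0002  55.1356 -77.5797]
[[314.149  195.4022]
 [344.9147 141.3218]]
```

View pics/w15.png

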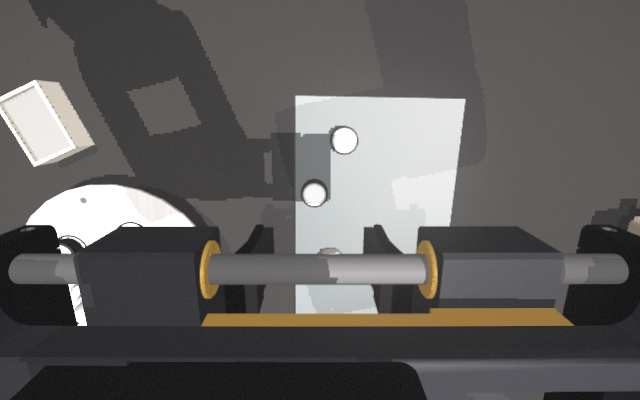

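>>> jog_arm(motion=[20, 50, -4.2, 0, 0, 0, 20, 110, -4.2, 0, 0, 0, 20, 160, -4.2, 0, 0, 0, 20, 185, -4.2, 0, 0, 0, 20, 191.5, -4.2, 0, 0, 0, 20, 191.5, -4.2, 0, 0, 0, 20, 191.5, -4.2, 0, 0, 0])

```text
time_s: 57.15
position: [0.4611, 0.2063, 0.0287]
tcp_rot: [[1.0, 0.003, 0.0], [-0.0, 0.001, 1.0], [0.003, -1.0, 0.001]]
force: [0.7, -0.3, 0.1]
opening: 0.551
```

>>> jog_arm(motion=[0, 0, 0, 0, 0, 0, 0, 0, 0, 0, 0, 0, 0, 0, 0, 0, 0, 0, 0, 0, 0, 0, 0, 0], gripper=0)

```text
time_s: 57.65
position: [0.4604, 0.2061, 0.028]
tcp_rot: [[1.0, 0.001, 0.0], [-0.0, 0.0, 1.0], [0.001, -1.0, 0.0]]
force: [-0.9, 0.0, 5.2]
opening: 0.337
```

>>> jog_arm(motion=[0, -40, 0, 0, 0, 0, 0, -100, 0, 0, 0, 0, 0, -150, 0, 0, 0, 0, 6, -162, -30, 0, 0, 0, 18, -162, -90, 0, 0, 0, 30, -162, -150, 0, 0, 0, 37, -162, -187.5, 0, 0, 0, 37, -162, -187.5, 0, 0, 0, 37, -162, -187.5, 0, 0, 0, 37, -110, -187.5, 0, 0, 0, 37, -70, -187.5, 0, 0, 0, 37, -54, -187.5, 0, 0, 0, 37, -47, -187.5, 0, 0, 0, 37, -45, -187.5, 0, 0, 0, 37, -45, -187.5, 0, 0, 0])

```text
time_s: 59.52
position: [0.4976, 0.0188, 0.0731]
tcp_rot: [[1.0, 0.001, -0.001], [0.001, -0.0, 1.0], [0.001, -1.0, -0.0]]
force: [0.3, -0.0, -0.4]
opening: 0.331
```

>>> jog_arm(motion=[0, 0, 0, 0, 0, 0, 0, 0, 0, 0, 0, 0, 0, 0, 0, 0, 0, 0], gripper=0.55)

```text
time_s: 59.9
position: [0.4973, 0.0184, 0.0728]
tcp_rot: [[1.0, 0.001, 0.0], [-0.0, -0.0, 1.0], [0.001, -1.0, -0.0]]
force: [0.1, -0.8, 0.4]
opening: 0.525
```

>>> jog_arm(motion=[0, -40, 0, 0, 0, 0, 0, -90, 0, 0, 0, 0, 0, -117, 0, 0, 0, 0, -20, -117, 45, 0, 0, 0, -45, -117, 100, 0, 0, 0, -70, -117, 158, 0, 0, 0, -90, -117, 207, 0, 0, 0, -95.3, -117, 219.7, 0, 0, 0, -95.3, -80, 219.7, 0, 0, 0, -95.3, -30, 219.7, 0, 0, 0, -95.3, 15, 219.7, 0, 0, 0, -95.3, 35, 219.7, 0, 0, 0, -95.3, 45, 219.7, 0, 0, 0, -95.3, 45, 219.7, 0, 0, 0, -95.3, 45, 219.7, 0, 0, 0])

```text
time_s: 61.78
position: [0.4026, 0.2382, 0.0283]
tcp_rot: [[1.0, 0.002, 0.0], [-0.0, 0.0, 1.0], [0.002, -1.0, 0.0]]
force: [0.9, -0.0, 1.3]
opening: 0.547
```

>>> jog_arm(motion=[0, 0, 0, 0, 0, 0, 0, 0, 0, 0, 0, 0, 0, 0, 0, 0, 0, 0, 0, 0, 0, 0, 0, 0], gripper=0)

```text
time_s: 62.28
position: [0.4021, 0.2383, 0.0279]
tcp_rot: [[1.0, 0.001, -0.0], [0.0, 0.0, 1.0], [0.001, -1.0, 0.0]]
force: [-1.1, 0.1, 5.5]
opening: 0.332
```

>>> jog_arm(motion=[0, -40, 0, 0, 0, 0, 0, -100, 0, 0, 0, 0, 0, -150, 0, 0, 0, 0, 20, -162, -22, 0, 0, 0, 60, -162, -67, 0, 0, 0, 100, -162, -112, 0, 0, 0, 140, -162, -157, 0, 0, 0, 180, -162, -202, 0, 0, 0, 205, -162, -230.5, 0, 0, 0, 205, -162, -230.5, 0, 0, 0, 205, -162, -230.5, 0, 0, 0, 205, -162, -230.5, 0, 0, 0])

```text
time_s: 63.78
position: [0.6055, 0.0089, 0.1892]
tcp_rot: [[1.0, -0.002, -0.001], [0.001, 0.001, 1.0], [-0.002, -1.0, 0.001]]
force: [0.2, -0.1, -0.9]
opening: 0.332
```

Run:
```python
from h import *
s=bot.read_state(); print(s["time_s"],s["position"],s["opening"])
snap("wrist","w16")
print(proj("wrist",[[.6071,.0077,.046],[.4973,.0188,.06]],s))
delta([(.6071,.0077,.0723,0)])
```

```text
63.775 [0.6055 0.0089 0.1892] 0.33173374991710236
[[316.5698 192.2452]
 [330.8947  58.5308]]
[1.5, 117.1, -1.3] [-0.02, 0.08, -0.07] psi from 0.08
```

View pics/w16.png

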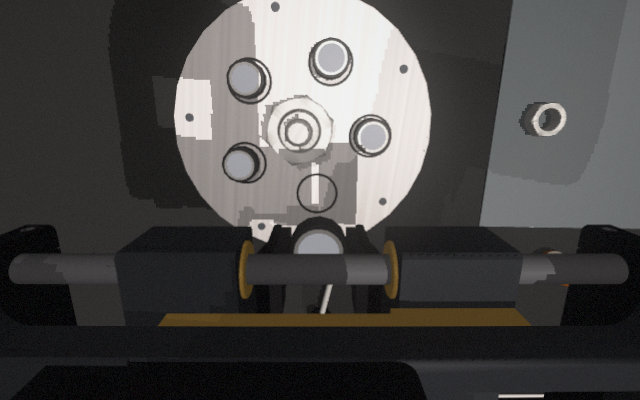

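Four mounts sit in their rings; the last ring is at (317,193), as predicted. Lower.

>>> jog_arm(motion=[0.5, 50, -0.6, 0, 0, 0, 0.5, 90, -0.6, 0, 0, 0, 0.5, 108, -0.6, 0, 0, 0, 0.5, 115, -0.6, 0, 0, 0, 0.5, 117, -0.6, 0, 0, 0, 0.5, 117, -0.6, 0, 0, 0])

```text
time_s: 64.58
position: [0.6082, 0.007, 0.0737]
tcp_rot: [[1.0, 0.002, 0.0], [-0.0, -0.0, 1.0], [0.002, -1.0, -0.0]]
force: [0.5, 0.6, 0.1]
opening: 0.333
```

>>> jog_arm(motion=[0, 0, 0, 0, 0, 0, 0, 0, 0, 0, 0, 0, 0, 0, 0, 0, 0, 0], gripper=0.55)

```text
time_s: 64.95
position: [0.6075, 0.007, 0.0728]
tcp_rot: [[1.0, 0.001, 0.0], [-0.0, -0.0, 1.0], [0.001, -1.0, -0.0]]
force: [-0.3, -0.1, -0.2]
opening: 0.531
```

>>> jog_arm(motion=[0, -40, 0, 0, 0, 0, 0, -90, 0, 0, 0, 0, 0, -150, 0, 0, 0, 0, -50, -180, -12, 0, 0, 0, -57, -180, -12, 0, 0, 0, -57, -180, -12, 0, 0, 0, -57, -180, -12, 0, 0, 0])

```text
time_s: 65.82
position: [0.5508, -0.0048, 0.2514]
tcp_rot: [[1.0, -0.001, 0.0], [-0.0, 0.0, 1.0], [-0.001, -1.0, 0.0]]
force: [-0.3, -0.5, 0.8]
opening: 0.552
```

Run:
```python
from h import *
s=bot.read_state(); print(s["time_s"],s["position"],s["force"],s["opening"])
snap("wrist","w17"); crop('w17',190,60,450,250,3,'c20')
snap("scene","s5"); crop('s5',200,140,480,320,2.8,'c21')
```

```text
65.825 [ 0.5508 -0.0048  0.2514] [-0.3091 -0.5034  0.7771] 0.5524140453839823
```

View pics/c20.png

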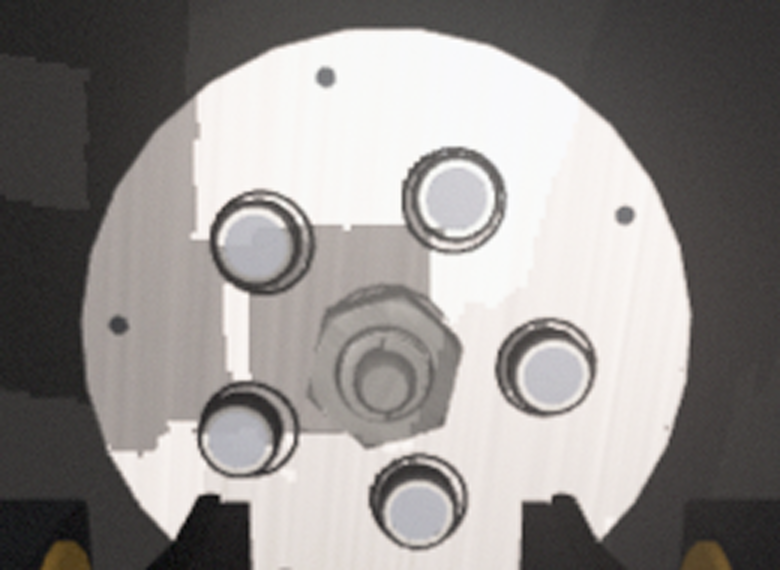

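View pics/c21.png

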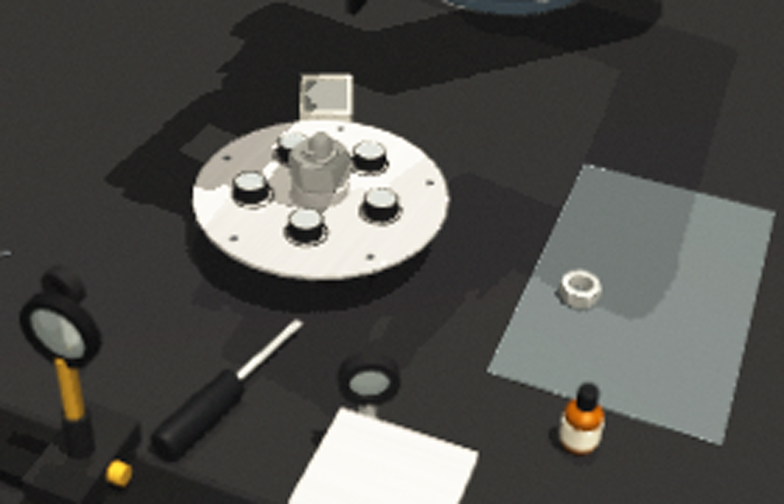

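Run:
```python
from h import *
s=bot.read_state()
f=lambda l:np.array(l)/3+[190,60]-.3
M=unproj("wrist",f([(255,245),(456,198),(552,374),(417,510),(240,437)]),.06,s)
R=unproj("wrist",f([(262,242),(454,199),(546,366),(418,501),(248,429)]),.046,s)
print(M[:,:2],R[:,:2],np.linalg.norm(M[:,:2]-R[:,:2],axis=1)*1000,R.mean(0))
```

```text
[[ 0.5119 -0.0484]
 [ 0.4964  0.0188]
 [ 0.5562  0.0532]
 [ 0.6065  0.0068]
 [ 0.5791 -0.056 ]] [[ 0.5121 -0.0478]
 [ 0.4974  0.0191]
 [ 0.5565  0.0534]
 [ 0.6082  0.0076]
 [ 0.5802 -0.0551]] [0.6924 1.047  0.2707 1.9108 1.4045] [ 0.5509 -0.0046  0.046 ]
```

Run:
```python
from h import *
s=bot.read_state(); d=np.load('pics/w17_d.npy'); c=bot.get_calibration("wrist")
T=np.eye(4);T[:3,:3]=s["tcp_rot"];T[:3,3]=s["position"];T=T@c["hand_eye"]
def z(u,v):
    dd=np.median(d[v-1:v+2,u-1:u+2]); P=cv2.undistortPoints(np.array([[[u,v]]],float),c["mtx"],np.array([c["k1"],0,0,0,0]))[0,0]
    return (T@np.array([P[0]*dd,-P[1]*dd,-dd,1]))[2]
for q in [(332,330),(445,360),(385,440),(330,400),(430,430)]:
    print("nut",z(int(190+q[0]/3),int(60+q[1]/3)))
for q in [(550,150),(560,480),(350,120),(150,250)]: print("wheel",z(int(190+q[0]/3),int(60+q[1]/3)))
bot.hand_in(); print(bot.read_state()["time_s"])
```

```text
nut 0.08577906113423783
nut 0.08574315049423109
nut 0.086544630345184
nut 0.08624410858273956
nut 0.08427721233602359
wheel 0.04565451320836161
wheel 0.046166214068312394
wheel 0.046344335165352135
wheel 0.04661802785383107
the job is handed in; nothing more can be done
the job is handed in; nothing more can be done
```

I handed the job in at about 66 s of the 208 s allowed, with every step done and no failed checks; no verdict comes back.

- **Wheel:** It went over the stud without contact. Depth readings put its upper face at 45.7–46.6 mm, where 46 mm means it is down on the table. Its centre measured about 0.5 mm off the stud axis.
- **Nut, starting:** It came to rest on the thread with its underside at about 32.7 mm. I turned it anticlockwise under light load until the upward force vanished at the top. There the arm position gave an underside height of about 36.7–37 mm. It then went down freely to about 30.5 mm, lowered in the grip rather than let fall.
- **Nut, running down:** I ran it down clockwise about 240° onto the hub. Its top measured about 86 mm, which puts its underside at 20 mm. The highest force I read with the nut on the stud was about 18 N.
- **Mounts:** All five were present and each stands in its own ring, 0.3–1.9 mm from the ring's centre. One had been knocked about 30 mm on the mat. I saw it in a camera image and picked it up from its new place.
- **Other things:** The small nut, bottle, box, driver and posts looked in place and upright in the last scene picture. The hex key was only partly in that view, so I did not check it closely.

The margin on the nut's top height is small: the arm position puts it only about 1 mm above the 36 mm lower limit.

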